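# Drying pan from the plate to the balance

### The job

The little steel drying pan with the cleaned inlet filter in it is ready for weighing: slide the flat lifter under the pan where it lies on the drying plate, lift it off on the blade, stand it on the two rods of the wire cooling stand and put the lifter back in its notched rest. Then take the pan by its rim and set it down gently in the middle of the balance's weighing pan, inside the glass ring. Keep the pan level so that the loose filter does not roll out, and leave everything else on the bench as it is.

Things in the scene. Friction and masses are not known exactly. Their poses are not given: they have to be found in the camera images.
- pan_center (a point): Middle of the steel drying pan, 5 mm above its underside; x along it, z up. 105 x 68 mm over its rolled rim, a 3 mm round wire centred 9 mm above the underside; about 0.11 kg. Flat bottom 80 x 58 mm, 2 mm thick; both ends (+-x) slope up and out at 34 degrees, so a blade pushed against one rides in beneath; sides nearly upright. Lies along a bay, 0 to 20 mm short of the back lip.
- filter_center (a point): Centre of the solvent inlet filter: round grey sintered steel cylinder 13 mm thick, 34 mm long, with a thin nipple at one end, about 26 g, lying loose on its side in the pan, roughly across it (axis = its y). It rolls along the pan when that is tipped; only the rim, 8 mm above the pan's inner floor, holds it.
- lifter_grip (a point): Where to take the lifter: on its handle's centre line, between the rest's uprights. x points to the blade's tip, z up. Handle straight, level, flat-sided, 16 mm wide (y), 18 mm high, from 50 mm ahead to 90 mm behind; a 45 degree neck leads down to the flat blade, 34 mm wide, 1.6 mm thick, parallel to the handle, from 95 to 180 mm ahead, underside 45 mm below. 0.14 kg, balanced about 25 mm ahead.
- lifter_tip (a point): Middle of the underside of the blade's front edge; axes as for lifter_grip, which lies 180 mm behind and 45 mm above.
- rest_seat (a point): Where lifter_grip belongs in the lifter's rest, 79 mm above the bench; x is the blade's direction. Two thin uprights stand 37 mm ahead of and 70 mm behind this point; each has a notch open upward, floor 70 mm above the bench, 19 mm wide there and flaring to about 41 mm at its mouth 23 mm higher. The handle lies in both notches, the blade's underside 34 mm above the bench.
- dryer: Fixed two-bay drying plate, 190 (x) x 200 mm (y); origin at centre of underside, open front at its -x. Flat aluminium top 52 mm above the bench; on it lips 14 mm high along the back (inner face x = +75 mm), both sides and between the bays. Bays 80 mm wide, centred at y = +46 and -46 mm, open at x = -95 mm. Pan in one, petri dish in the other; no room for fingers beside the pan.
- stand_top (a point): Middle of the wire cooling stand, level with the tops of its rods, 50 mm above the bench. Two rods 5 mm thick, 110 mm long, run along x at y = +24 and -24 mm on legs at their ends; between them it is open from front (-x) to back, down to a 3 mm base plate (130 x 70 mm): the blade can sink between the rods and be drawn out along -x. The pan stands lengthwise on both rods.
- weigh_pan (a point): Middle of the top of the balance's weighing pan, 74 mm above the bench: flat steel disc of 60 mm radius that gives springily under load, 0.33 mm per N, 3 mm at most. Around it a clear glass draught ring, inner radius about 78 mm, top edge 34 mm above the disc. The balance's box is 180 mm wide (y), 62 mm high, from 160 mm in front (-x, display side) to 90 mm behind this point.
- petri: Empty glass petri dish, 60 mm across, 14 mm high, in the other bay of the drying plate; origin at the centre of its underside. Leave alone.
- beaker: Glass beaker 50 mm across, 70 mm high; origin at the centre of its underside. Leave alone.
- bottle: Brown glass bottle 56 mm across, 105 mm high; origin at the centre of its underside. Leave alone.
- vial_rack: White rack of small vials 70 x 120 x 40 mm; origin at the centre of its underside. Leave alone.
- forceps: Steel forceps lying flat, 120 mm long (x), 7 mm high; origin at the centre of the underside. Leave alone.
- vial: Capped glass vial standing upright, 22 mm across, 47 mm high; origin at the centre of its underside. Leave alone.
- column: Steel chromatography column lying on the bench, 172 mm long (x), 16 mm thick; origin at the centre of its underside. Leave alone.
Not all that is in view belongs to the job. Leave any pink or red look-alike of the part that bears rest_seat alone.

How it is judged:
On the way, in this order (a step that is already met when the one before it is completed fails the run):
1. the pan is carried clear of the drying plate on the lifter's blade, no finger touching it (z of pan_center in the frame of dryer above 0.072 m and contact force between lifter and pan above 0.4 N and contact force between the fingers and pan below 0.1 N and contact force between dryer and pan below 0.05 N), for 0.2 s.
2. the pan stands on the rods of the cooling stand, within 20 mm of its middle, and the lifter is off it (horizontal distance between pan_center and stand_top below 0.02 m and contact force between stand and pan above 0.4 N and contact force between lifter and pan below 0.05 N and contact force between the fingers and pan below 0.1 N and linear speed of pan below 0.03 m/s), for 0.2 s.
3. the lifter lies back in its rest, let go, while the pan waits on the stand (horizontal distance between pan_center and stand_top below 0.02 m and contact force between stand and pan above 0.4 N and distance between lifter_grip and rest_seat below 0.02 m and contact force between rest and lifter above 0.5 N and contact force between the fingers and lifter below 0.1 N and angle between lifter_grip's own z axis and vertical below 0.15 rad), for 0.1 s.
At the end, for the whole second after the job is handed in: The pan stands level and still on the balance's weighing pan, its middle within 15 mm of the weighing pan's middle, the filter lying in it; the lifter lies level in both notches of its rest, its grip point within 20 mm of the seat point, let go (horizontal distance between pan_center and weigh_pan below 0.015 m and z of pan_center in the frame of weigh_pan below 0.012 m and contact force between balance and pan above 0.4 N and angle between pan_center's own z axis and vertical below 0.06 rad and linear speed of pan below 0.02 m/s and not (x of filter_center in the frame of pan_center above 0.05 m or x of filter_center in the frame of pan_center below -0.05 m or y of filter_center in the frame of pan_center above 0.035 m or y of filter_center in the frame of pan_center below -0.035 m or z of filter_center in the frame of pan_center above 0.02 m) and distance between lifter_grip and rest_seat below 0.02 m and contact force between rest and lifter above 0.5 N and contact force between the fingers and lifter below 0.1 N and angle between lifter_grip's own z axis and vertical below 0.15 rad); the robot touches nothing.
It fails at once if the filter leaves the pan (x of filter_center in the frame of pan_center above 0.05 m or x of filter_center in the frame of pan_center below -0.05 m or y of filter_center in the frame of pan_center above 0.035 m or y of filter_center in the frame of pan_center below -0.035 m or z of filter_center in the frame of pan_center above 0.02 m).
It fails at once if the pan is tipped by more than 0.35 rad (angle between pan_center's own z axis and vertical above 0.35 rad).
It fails at once if the pan is pressed or dropped on the balance with more than 15 N (contact force between balance and pan above 15 N).
It fails at once if a bystander (petri dish, beaker, bottle, vial rack, forceps, vial, column) is moved by more than 20 mm (distance of any of petri, beaker, bottle, vial_rack, forceps, vial, column from where it was at the start of the episode above 0.02 m).
It also fails if it takes over 72 s, if anything falls off the work surface, if the arm or the gripper's body presses on something with over 40 N, if the wrist force passes 120 N, or if a joint passes its speed limit or range.

### The arm

A 6-joint arm with a two-finger parallel gripper is mounted at the origin on the work surface. World frame = base frame: x ahead of the robot, y to its left, z up, the work surface at z = 0. Lengths are in m, angles in rad, forces in N, time in s.
With the tool pointing down it reaches from about 0.25 to 0.775 m from the base axis. Payload 8.9 kg.
Tool frame: the origin (TCP) lies at the very end of the fingers, on their centre line; the grasp point (between the pads) lies 19 mm behind it; z points along the fingers, y is the line along which they close (so a half turn about z gives the same grasp; the last joint's range is limited). The gripper opens to 85 mm and grips with 20 to 120 N. Pads are 22 mm wide; open, the fingers measure 114 mm over their backs; the gripper's body (76 mm by 85 mm) begins 54 mm behind the grasp point. The pads swing forward as they close: fully open they stand 13 mm farther back than shut.
Start: joints at [-1.357, 0.291, -0.153, 1.127, 0, 1.431], TCP at [0.181, -0.493, 0.231] pointing down, gripper open.
Joint ranges: [-2.52, 2.52], [-0.91, 1.74], [-1.3, 1.37], [-1.96, 2.02], [-1.52, 1.47], [-3.14, 3.14]. Speed limits (rad/s): [2.22, 2.22, 2.79, 3.14, 3.14, 3.14].

### API

Orientations are given as a rotation vector (axis times angle).
In Python, from station import robot gives the robot as it stands.
- The arm moves only by the shell command python3 -m handwheel 'ROWS' [FORCE]. ROWS is JSON, a list of rows, each an object of numbers: "dx", "dy", "dz": the shift along the tool's x, y, z in mm; "twist": the turn about the tool's z in rad; "fingers": the opening, from 0 (shut) to 1 (fully open). In form: [{"dx": .., "dy": .., "dz": .., "twist": .., "fingers": ..}, ...]. A call has 1 to 8 rows; each row shifts and turns the commanded pose from where the row before left it, along the tool's axes as they then stand; what a row does not reach is not made up. A row lasts 1/10 s, in which the tool goes at most 50 mm and 8.59 degrees, less where a joint would pass 70% of its speed; a pose out of reach is approached as far as the arm can. A call is refused whole if a number of a shift passes 50 or a number of a turn 0.15, either way. A call with a gripper value outside its range is refused whole. The fingers move at their own pace and stop on an object; FORCE is the grip in N (left out, the last holds). Time passes only in rows, so rows that do not move let the fingers close. It gives the time, the measured TCP pose, the force, the opening and the grip force at its end, in the units of the state.
- robot.get_obs(): the state, without advancing time (a new reading comes with each control period).
- robot.get_image(name): name is "scene" or "top" or "wrist"; returns a dict with "img" (400x640x3 uint8, red, green, blue), "range_z" (400x640 float32, m along the optical axis (not along the pixel's ray), 0 where there is no reading), "fx", "fy", "cx", "cy" (pixels), "origin" and "orientation" of the camera in the world; the wrist camera has in their place "tool_from_camera" (4x4, takes a point from camera to tool coordinates, whose origin is the TCP and whose axes are the flange's). Camera axes: x right, y up, looking along -z (the intrinsics and any distortion apply to the point x, -y, -z); pixel columns grow to the right and rows downward; lengths in m; the calibration is good to about 2 mm. The wrist camera is an equidistant fisheye: a pixel r from the principal point sees the ray r / f radians off the axis. A picture is of the moment at which its call begins: read the wrist's pose just before it.
- robot.hand_in(): hands the job in; it is judged then, once.
Trained networks look in a picture, given as the dict that the camera call returned (one of the last four; its "shot" number tells which), for a name from the list of things; names that differ only in an ending like _2 or _b are one class to them, and where a whole thing is asked for, a point or a joint stands for the part that bears it (a point fixed in the world has none). Each returns a list of dicts, best first, with "p" (0 to 1); they miss things now and then, are a little off and sometimes report something else, mostly with a low value. They report only what shows in the picture. A call takes as long as a camera call. They do not tell look-alikes from the thing itself.
- robot.regions_of(picture, name): "pixels" (400x640 bool, what is visible of it) and "pixel" ([column, row] in pixels, amid what is visible of it).
The state is a dict: "clock": time; "joints": joint angles; "dq": joint speeds; "tau": joint torques, N m; "ee_pos": TCP position; "tcp_rot": TCP orientation; "ft_force": force on the tool from outside, world axes, zero at the start; "torque": the same for the moment, N m; "finger_gap": opening from 0.0 (shut) to 1.0 (fully open); "grasp_force": force on a finger pad.
Only numpy, scipy, OpenCV 4.12 (cv2) and the standard library are available. Lean on these libraries where they do the work, as an engineer would, in place of code of your own. Each camera call takes 0.05 s, during which the arm holds its last target. There are 200 camera calls.

## Working session

There is one attempt and no reset: what is moved stays moved. The work goes in short steps, Python scripts to look and compute and a shell command to move; the robot and the scene stay as the last step left them, time stands still between calls to the robot, and variables do not carry over. Pictures are saved under pics/ and viewed, at most 10 in all, crops included, and the job is handed in when it is done.

```bash
ls; mkdir -p pics; cat > h.py <<'E'
import numpy as np, cv2
from scipy.spatial.transform import Rotation as R
from station import robot
def cloud(p):
    z=p["range_z"]; v,u=np.mgrid[0:400,0:640]
    c=np.stack([(u-p["cx"])/p["fx"]*z,-(v-p["cy"])/p["fy"]*z,-z],-1)
    o=np.array(p["orientation"]); M=o if o.shape==(3,3) else R.from_rotvec(o).as_matrix()
    w=c@M.T+np.array(p["origin"]); w[z<=0]=np.nan
    return w
def save(p,n): cv2.imwrite(f"pics/{n}.png",p["img"][...,::-1])
E
cat > a.py <<'E'
from h import *
print(robot.get_obs())
for cam in ["top","scene"]:
    p=robot.get_image(cam); save(p,cam+"0"); w=cloud(p); np.save(cam+"_w.npy",w); print(cam,p["origin"],p["orientation"],p["fx"],{k for k in p})
    for n in ["pan_center","filter_center","lifter_grip","rest_seat","dryer","stand_top","weigh_pan","petri","beaker","bottle","vial_rack","forceps","vial","column"]:
        for r in robot.regions_of(p,n)[:3]:
            m=r["pixels"]; q=w[m]; q=q[~np.isnan(q[:,0])]
            if len(q)<5: continue
            (cx,cy),(a,b),an=cv2.minAreaRect((q[:,:2]*1000).astype(np.float32))
            print(n,round(r["p"],2),np.round(r["pixel"]),m.sum(),"med",np.round(np.median(q,0),3),"z",np.round(np.percentile(q[:,2],[2,98]),3),"rect",round(cx),round(cy),round(a),round(b),round(an,1))
E
python3 a.py
```

```text
pics
{'clock': 0.0, 'joints': array([-1.35727178e+00,  2.91296390e-01, -1.54110641e-01,  1.12673483e+00,
       -4.06947847e-05,  1.43148985e+00]), 'dq': array([-9.08986346e-04,  1.06195167e-04, -9.76008365e-05,  1.32622943e-03,
       -4.10607968e-05, -7.93010701e-04]), 'tau': array([-2.12037288e-03, -5.37146258e+01,  3.31366861e+01,  1.60476338e-02,
       -4.54437213e-04, -7.53739471e-06]), 'ee_pos': array([ 0.18130871, -0.49222078,  0.23072981]), 'tcp_rot': array([-3.09151005e+00, -5.51119667e-01,  1.42232335e-04]), 'ft_force': array([ 0.78987102, -0.39284749,  0.62750046]), 'torque': array([0.03298439, 0.00813765, 0.0041068 ]), 'grasp_force': 0.0, 'finger_gap': 1.0048689992751054}
top [0.3946448  0.01417118 1.35238666] [ 0.12440774 -0.13226767 -1.57785304] 400.83887796761144 {'orientation', 'fx', 'origin', 'cy', 'img', 'shot', 'cx', 'fy', 'range_z'}
pan_center 0.55 [221. 218.] 682 med [0.554 0.331 0.057] z [0.05  0.067] rect 555 332 106 71 6.9
filter_center 0.54 [302. 238.] 583 med [0.49  0.063 0.005] z [-0.    0.09] rect 497 71 151 61 3.0
lifter_grip 0.66 [470. 240.] 170 med [ 
[... 2787 characters left out ...]
[0.047 0.069] rect 569 239 58 60 51.2
beaker 0.66 [320. 245.] 234 med [0.765 0.029 0.041] z [-0.001  0.074] rect 769 29 48 53 77.5
bottle 0.6 [377. 251.] 271 med [0.772 0.244 0.068] z [0.004 0.107] rect 763 242 61 48 68.8
vial_rack 0.9 [264. 243.] 593 med [ 0.783 -0.188  0.023] z [0.004 0.045] rect 774 -192 129 83 86.6
forceps 0.41 [212. 169.] 113 med [ 0.49  -0.495  0.004] z [-0.005  0.013] rect 487 -497 28 119 86.1
vial 0.38 [324. 172.] 26 med [ 0.435 -0.001  0.038] z [0.015 0.056] rect 432 0 14 15 81.8
column 0.71 [383. 206.] 185 med [0.566 0.239 0.055] z [0.047 0.069] rect 569 239 58 60 50.3
column 0.54 [251. 190.] 581 med [ 0.593 -0.287  0.074] z [0.066 0.081] rect 591 -288 120 115 60.3
```

View pics/top0.png

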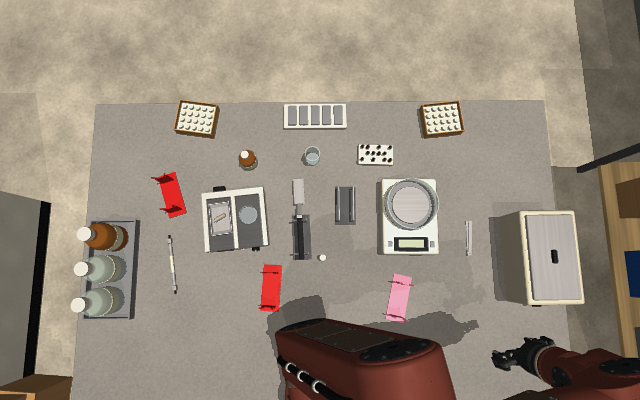

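```bash
python3 - <<'E'
import numpy as np,cv2
ws=[np.load(c+"_w.npy").reshape(-1,3) for c in("top","scene")]
def rect(q): 
    (a,b),(c,d),e=cv2.minAreaRect((q[:,:2]*1000).astype(np.float32)); return [round(v,1) for v in(a,b,c,d,e)]
def sel(w,x0,x1,y0,y1,z0,z1): return w[(w[:,0]>x0)&(w[:,0]<x1)&(w[:,1]>y0)&(w[:,1]<y1)&(w[:,2]>z0)&(w[:,2]<z1)]
for w in ws:
    q=sel(w,.38,.75,.03,.12,.078,.12); print("handle",len(q),rect(q))
    # PCA line
    v=np.cov((q[:,:2]-q[:,:2].mean(0)).T); e,U=np.linalg.eigh(v); print("  dir",np.degrees(np.arctan2(*(U[:,1]*np.sign(U[0,1]))[::-1])), q.mean(0))
    q=sel(w,.6,.75,.03,.12,.025,.042); print("blade",len(q),rect(q), q.mean(0) if len(q) else 0)
    q=sel(w,.54,.67,-.14,-.02,.04,.06); print("rods",len(q),rect(q)); 
    for s in(1,-1):
        r=q[(q[:,1]+.08)*s>0]; print("   rod",r.mean(0),np.polyfit(r[:,0],r[:,1],1))
    q=sel(w,.4,.7,.15,.42,.045,.08); print("dryer",len(q),rect(q))
E
```

```text
handle 254 [494.0, 72.2, 146.2, 44.3, 3.0]
  dir 2.757443821123381 [0.49264942 0.07188551 0.08820107]
blade 264 [678.4, 73.0, 51.9, 149.4, 78.6] [0.64973554 0.07795642 0.03605314]
rods 113 [603.8, -77.2, 113.4, 53.2, 0.1]
   rod [ 0.60246053 -0.05319079  0.04970936] [-0.01723429 -0.04280781]
   rod [ 0.59635364 -0.10129755  0.05026654] [-0.00504691 -0.09828781]
dryer 3692 [553.2, 286.5, 190.7, 203.0, 5.7]
handle 135 [496.3, 68.7, 148.2, 42.7, 4.1]
  dir 2.4010505045878205 [0.49872735 0.06815927 0.08718353]
blade 167 [676.9, 69.7, 47.6, 151.8, 79.4] [0.64936687 0.07444065 0.03499279]
rods 65 [604.1, -81.1, 111.7, 53.7, 0.2]
   rod [ 0.60707285 -0.05713563  0.04893864] [-0.00935269 -0.05145787]
   rod [ 0.6053577  -0.10503119  0.04888712] [-0.01174379 -0.09792199]
dryer 2196 [554.1, 282.2, 198.7, 202.1, 6.0]
```

The top picture shows the grey rest with the lifter at (300,235), blade up to (298,180). The pan is in the left bay at (220,217), the petri dish at (250,215), the stand at (345,205) and the balance at (410,205). The red and pink rests are look-alikes. I'll write a helper that gives tool-frame deltas, then approach the lifter.

```bash
cat >> h.py <<'E'
def pose():
    o=robot.get_obs(); return o,o["ee_pos"],R.from_rotvec(o["tcp_rot"]).as_matrix()
def to(x,y,z,yawdeg):
    o,p,M=pose(); d=M.T@(np.array([x,y,z])-p)*1000
    yaw=np.degrees(np.arctan2(M[1,0],M[0,0]))
    print("clk %.2f"%o["clock"],"tcp",np.round(p,4),"yaw %.2f"%yaw,"tilt",np.round(M[:2,2],4),"gap %.3f gf %.1f"%(o["finger_gap"],o["grasp_force"]),"F",np.round(o["ft_force"],1))
    print("  delta tool mm",np.round(d,1),"twist",round(np.radians(yaw-yawdeg),3))
def wcloud(pic,p,M):
    z=pic["range_z"]; v,u=np.mgrid[0:400,0:640]
    a=(u-pic["cx"])/pic["fx"]; b=(v-pic["cy"])/pic["fy"]; r=np.hypot(a,b)+1e-9
    k=np.tan(np.minimum(r,1.5))/r
    c=np.stack([a*k*z,-b*k*z,-z],-1); T=np.array(pic["tool_from_camera"])
    w=(c@T[:3,:3].T+T[:3,3])@M.T+p; w[(z<=0)|(r>1.45)]=np.nan
    return w
E
python3 -c "
from h import *
to(.515,.0715,.2,2.5)"
```

```text
clk 1.50 tcp [ 0.1814 -0.4926  0.2313] yaw 20.21 tilt [-0.  0.] gap 0.997 gf 0.0 F [-0.3 -0.2  0.3]
  delta tool mm [ 508.  -414.1   31.3] twist 0.309
```

```bash
python3 -m handwheel '[{"dx":20,"dy":-16},{"dx":38,"dy":-31},{"dx":38,"dy":-31},{"dx":38,"dy":-31},{"dx":38,"dy":-31},{"dx":38,"dy":-31},{"dx":38,"dy":-31},{"dx":38,"dy":-31}]' 40; python3 -m handwheel '[{"dx":38,"dy":-31},{"dx":38,"dy":-31},{"dx":38,"dy":-31},{"dx":38,"dy":-31},{"dx":38,"dy":-31,"dz":10,"twist":0},{"dx":32,"dy":-26,"dz":10},{"twist":0.15},{"twist":0.15}]'; python3 -c "
from h import *
to(.515,.0715,.2,2.5)"
```

```text
clk 1.50 tcp [ 0.1814 -0.4926  0.2313] yaw 20.21 tilt [-0.  0.] gap 0.997 gf 0.0 F [-0.3 -0.2  0.3]
  delta tool mm [ 508.  -414.1   31.3] twist 0.309schema error: expected keys dx, dy, dz, twist, fingers
schema error: expected keys dx, dy, dz, twist, fingers
```

```bash
python3 -m handwheel '[{"dx":20,"dy":-16,"dz":0,"twist":0,"fingers":1},{"dx":38,"dy":-31,"dz":0,"twist":0,"fingers":1},{"dx":38,"dy":-31,"dz":0,"twist":0,"fingers":1},{"dx":38,"dy":-31,"dz":0,"twist":0,"fingers":1},{"dx":38,"dy":-31,"dz":0,"twist":0,"fingers":1},{"dx":38,"dy":-31,"dz":0,"twist":0,"fingers":1},{"dx":38,"dy":-31,"dz":0,"twist":0,"fingers":1},{"dx":38,"dy":-31,"dz":0,"twist":0,"fingers":1}]' 40; python3 -m handwheel '[{"dx":38,"dy":-31,"dz":0,"twist":0,"fingers":1},{"dx":38,"dy":-31,"dz":0,"twist":0,"fingers":1},{"dx":38,"dy":-31,"dz":0,"twist":0,"fingers":1},{"dx":38,"dy":-31,"dz":0,"twist":0,"fingers":1},{"dx":38,"dy":-31,"dz":10,"twist":0,"fingers":1},{"dx":32,"dy":-26,"dz":10,"twist":0,"fingers":1},{"dx":0,"dy":0,"dz":0,"twist":0.15,"fingers":1},{"dx":0,"dy":0,"dz":0,"twist":0.15,"fingers":1}]'; python3 -c "
from h import *
to(.515,.0715,.2,2.5)"
```

```text
clock: 2.3
ee_pos: [0.37, -0.1735, 0.2316]
tcp_rot: [3.092, 0.551, 0.001]
ft_force: [0.9, -0.2, -0.4]
finger_gap: 1.002
grasp_force: 0.0
clock: 3.1
ee_pos: [0.5151, 0.0727, 0.2106]
tcp_rot: [-3.141, -0.078, 0.002]
ft_force: [-0.3, -0.4, 0.4]
finger_gap: 1.002
grasp_force: 0.0
clk 3.10 tcp [0.5151 0.0727 0.2106] yaw 2.84 tilt [-0.0011 -0.    ] gap 1.002 gf 0.0 F [-0.3 -0.4  0.4]
  delta tool mm [-0.2  1.2 10.6] twist 0.006
```

Now a wrist-camera measurement of the lifter from close by; the pan may show too.

```bash
python3 - <<'E'
from h import *
o,p,M=pose(); pic=robot.get_image("wrist"); save(pic,"w1"); w=wcloud(pic,p,M); print(pic["fx"],pic["cx"],pic["cy"],np.round(pic["tool_from_camera"],3).tolist())
q=w.reshape(-1,3); q=q[~np.isnan(q[:,0])]
def sel(x0,x1,y0,y1,z0,z1): return q[(q[:,0]>x0)&(q[:,0]<x1)&(q[:,1]>y0)&(q[:,1]<y1)&(q[:,2]>z0)&(q[:,2]<z1)]
b=sel(.3,.8,0,.14,-.02,.02); print("bench z",np.median(b[:,2]))
h=sel(.40,.60,.03,.12,.075,.11)
for x in np.arange(.40,.60,.01):
    s=h[abs(h[:,0]-x)<.005]
    if len(s): print("h x%.3f n%d y %.4f..%.4f z %.4f"%(x,len(s),s[:,1].min(),s[:,1].max(),np.median(s[:,2])))
b=sel(.6,.75,.03,.12,.022,.05)
for x in np.arange(.60,.72,.01):
    s=b[abs(b[:,0]-x)<.005]
    if len(s): print("b x%.3f n%d y %.4f..%.4f z %.4f"%(x,len(s),s[:,1].min(),s[:,1].max(),np.median(s[:,2])))
print("tip x",b[:,0].max(), np.percentile(b[:,0],99.5))
E
```

```text
309.70691628693146 317.176878943141 200.6033159769365 [[-0.001, 0.962, 0.273, 0.069], [1.0, 0.001, -0.0, 0.0], [-0.0, 0.273, -0.962, -0.142], [0.0, 0.0, 0.0, 1.0]]
bench z -0.00019776898362111606
h x0.420 n28 y 0.0594..0.0724 z 0.0875
h x0.430 n131 y 0.0589..0.0738 z 0.0875
h x0.440 n300 y 0.0441..0.0902 z 0.0874
h x0.450 n155 y 0.0588..0.0747 z 0.0874
h x0.460 n162 y 0.0594..0.0751 z 0.0875
h x0.470 n172 y 0.0601..0.0755 z 0.0873
h x0.480 n165 y 0.0606..0.0759 z 0.0874
h x0.490 n177 y 0.0613..0.0764 z 0.0875
h x0.500 n180 y 0.0619..0.0768 z 0.0875
h x0.510 n183 y 0.0625..0.0772 z 0.0874
h x0.520 n187 y 0.0630..0.0777 z 0.0874
h x0.530 n201 y 0.0629..0.0781 z 0.0874
h x0.540 n218 y 0.0632..0.0947 z 0.0874
h x0.550 n352 y 0.0488..0.0957 z 0.0876
h x0.560 n238 y 0.0645..0.0811 z 0.0878
h x0.570 n60 y 0.0655..0.0789 z 0.0766
b x0.600 n65 y 0.0681..0.0811 z 0.0411
b x0.610 n295 y 0.0573..0.0907 z 0.0355
b x0.620 n317 y 0.0586..0.0913 z 0.0351
b x0.630 n319 y 0.0591..0.0927 z 0.0352
b x0.640 n327 y 0.0595..0.0932 z 0.0352
b x0.650 n314 y 0.0600..0.0937 z 0.0352
b x0.660 n311 y 0.0604..0.0943 z 0.0352
b x0.670 n308 y 0.0600..0.0948 z 0.0352
b x0.680 n295 y 0.0613..0.0949 z 0.0351
b x0.690 n183 y 0.0618..0.0946 z 0.0352
tip x 0.6916505621818733 0.691079703569236
```

View pics/w1.png

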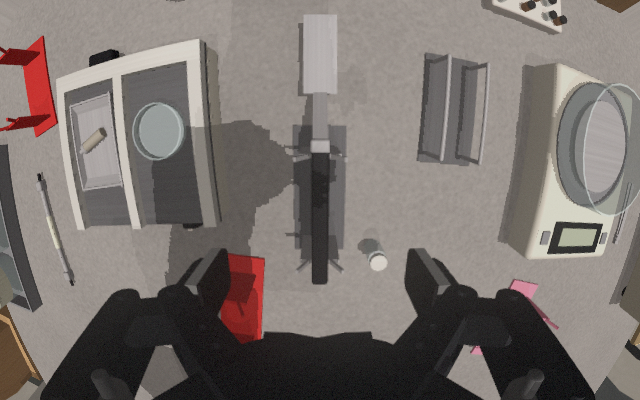

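The wrist picture shows the lifter straight ahead (handle at (320,220), blade tip at (320,15)), the pan at (95,140), the stand at (455,110) and the vial at (377,262). Lifter: grip (0.512, 0.070, 0.079), yaw 3.0°, and its heights agree with the spec. I'll grasp it now and use the saved view for the stand and dryer.

```bash
python3 -m handwheel '[{"dx":-3.2,"dy":2.8,"dz":25,"twist":-0.003,"fingers":1},{"dx":0,"dy":0,"dz":40,"twist":0,"fingers":1},{"dx":0,"dy":0,"dz":40,"twist":0,"fingers":1},{"dx":0,"dy":0,"dz":30,"twist":0,"fingers":1},{"dx":0,"dy":0,"dz":13,"twist":0,"fingers":1},{"dx":0,"dy":0,"dz":2,"twist":0,"fingers":1},{"dx":0,"dy":0,"dz":0,"twist":0,"fingers":1}]'; python3 - <<'E'
from h import *
to(.512,.0698,.060,3.0)
E
```

```text
clock: 3.85
ee_pos: [0.5121, 0.0682, 0.0616]
tcp_rot: [-3.14, -0.09, -0.0]
ft_force: [0.4, -0.3, 0.3]
finger_gap: 0.997
grasp_force: 0.0
clk 3.85 tcp [0.5121 0.0682 0.0616] yaw 3.28 tilt [0. 0.] gap 0.997 gf 0.0 F [ 0.4 -0.3  0.3]
  delta tool mm [-0.1 -1.6  1.6] twist 0.005
```

```bash
sleep 1; python3 - <<'E'
import numpy as np
w=np.concatenate([np.load("top_w.npy").reshape(-1,3)])
q=w[~np.isnan(w[:,0])]
# dryer lips (z>.06): project in dryer frame guess
a=np.radians(5.8); c=np.array([.5535,.2845]); d=q[:,:2]-c
X=d[:,0]*np.cos(a)+d[:,1]*np.sin(a); Y=-d[:,0]*np.sin(a)+d[:,1]*np.cos(a)
l=(q[:,2]>.0625)&(q[:,2]<.071)
for lo,hi in((-.115,-.08),(-.02,.02),(.08,.115)):
    m=l&(Y>lo)&(Y<hi)&(abs(X)<.07); print("lip Y",lo,m.sum(),np.median(Y[m]),np.polyfit(X[m],Y[m],1))
m=l&(X>.06)&(X<.11)&(abs(Y)<.1); print("back",m.sum(),np.percentile(X[m],[3,50,97]),np.polyfit(Y[m],X[m],1))
E
```

```text
lip Y -0.115 175 -0.0922174234756829 [-0.0014092  -0.09208503]
lip Y -0.02 184 0.001206646644648066 [0.00420928 0.00190268]
lip Y 0.08 188 0.09295629487062629 [-0.00950736  0.09317   ]
back 409 [0.0634943  0.08284079 0.09436723] [0.00126212 0.08224896]
```

```bash
python3 -m handwheel '[{"dx":0,"dy":-1.6,"dz":1.6,"twist":0.005,"fingers":1},{"dx":0,"dy":0,"dz":0,"twist":0,"fingers":0},{"dx":0,"dy":0,"dz":0,"twist":0,"fingers":0},{"dx":0,"dy":0,"dz":0,"twist":0,"fingers":0},{"dx":0,"dy":0,"dz":0,"twist":0,"fingers":0},{"dx":0,"dy":0,"dz":0,"twist":0,"fingers":0},{"dx":0,"dy":0,"dz":0,"twist":0,"fingers":0},{"dx":0,"dy":0,"dz":0,"twist":0,"fingers":0}]' 110; python3 -c "
from h import *
to(.512,.0698,.060,3.0)"
```

```text
clock: 4.65
ee_pos: [0.512, 0.0699, 0.0601]
tcp_rot: [3.14, 0.08, 0.001]
ft_force: [-1.9, -0.8, 5.0]
finger_gap: 0.164
grasp_force: 107.2
clk 4.65 tcp [0.512  0.0699 0.0601] yaw 2.91 tilt [ 0.0004 -0.0002] gap 0.164 gf 107.2 F [-1.9 -0.8  5. ]
  delta tool mm [-0.   0.1  0.1] twist -0.002
```

```bash
python3 -m handwheel '[{"dx":0,"dy":0,"dz":-10,"twist":0,"fingers":0},{"dx":0,"dy":0,"dz":-25,"twist":0,"fingers":0},{"dx":0,"dy":0,"dz":-35,"twist":0,"fingers":0},{"dx":0,"dy":0,"dz":-35,"twist":0,"fingers":0},{"dx":-15,"dy":0,"dz":-25,"twist":0,"fingers":0},{"dx":-35,"dy":-15,"dz":0,"twist":0,"fingers":0},{"dx":-35,"dy":-30,"dz":0,"twist":0,"fingers":0},{"dx":-35,"dy":-35,"dz":0,"twist":0,"fingers":0}]'; python3 -m handwheel '[{"dx":-35,"dy":-35,"dz":0,"twist":0,"fingers":0},{"dx":-25,"dy":-30,"dz":0,"twist":-0.05,"fingers":0},{"dx":-10,"dy":-15,"dz":0,"twist":0,"fingers":0},{"dx":0,"dy":0,"dz":0,"twist":0,"fingers":0},{"dx":0,"dy":0,"dz":0,"twist":0,"fingers":0}]'
cat > m.py <<'E'
from h import *
import sys
to(.31,.305,.19,5.8)
o,p,M=pose(); pic=robot.get_image("wrist"); save(pic,sys.argv[1]); w=wcloud(pic,p,M); np.save(sys.argv[1]+".npy",w)
q=w.reshape(-1,3); q=q[~np.isnan(q[:,0])]
a=np.radians(5.8); c=np.array([.5535,.2835]); d=q[:,:2]-c
X=d[:,0]*np.cos(a)+d[:,1]*np.sin(a); Y=-d[:,0]*np.sin(a)+d[:,1]*np.cos(a); Z=q[:,2]
l=(Z>.0625)&(Z<.071)
for lo,hi in((-.115,-.08),(-.02,.02),(.08,.115)):
    m=l&(Y>lo)&(Y<hi)&(X<.07)&(X>-.09)
    if m.sum()>20: print("lip",lo,m.sum(),np.percentile(Y[m],[2,50,98]),np.polyfit(X[m],Y[m],1))
m=l&(X>.06)&(X<.11)&(abs(Y)<.1); print("back",m.sum(),np.percentile(X[m],[3,50,97]) if m.sum() else 0)
m=(Z>.048)&(Z<.056)&(abs(Y)<.09)&(X<-.06)&(X>-.12); print("front edge",np.percentile(X[m],[0.5]),"plate z",np.median(Z[m]))
m=(Z>.057)&(Z<.0645)&(Y>.009)&(Y<.083)&(X<.07)&(X>-.08)
print("pan rim X",np.percentile(X[m],[1,99]),"Y",np.percentile(Y[m],[1,99]),m.sum())
# lifter in tool frame
T=(q-p)@M*1000
m=(T[:,0]>95)&(T[:,0]<200)&(abs(T[:,1])<30)&(T[:,2]>10)&(T[:,2]<45)
t=T[m]; b=t[(t[:,0]>105)]; print("blade tool frame: tip",np.percentile(t[:,0],99.5),"Y",np.percentile(b[:,1],[2,98]),"z fit",np.polyfit(b[:,0],b[:,2],1),"y fit",np.polyfit(b[:,0],b[:,1],1),"z@140",np.median(b[:,2]))
E
python3 m.py w2
```

```text
clock: 5.45
ee_pos: [0.3883, 0.1148, 0.1905]
tcp_rot: [-3.113, -0.135, 0.002]
ft_force: [-0.6, 0.2, -0.7]
finger_gap: 0.167
grasp_force: 107.4
clock: 5.95
ee_pos: [0.3179, 0.148, 0.1934]
tcp_rot: [-3.072, -0.266, 0.003]
ft_force: [0.7, -0.5, -0.4]
finger_gap: 0.168
grasp_force: 107.5
clk 5.95 tcp [0.3179 0.148  0.1934] yaw 9.88 tilt [-0.0067  0.0575] gap 0.168 gf 107.5 F [ 0.7 -0.5 -0.4]
  delta tool mm [  19.2 -155.5   12.5] twist 0.071
lip -0.02 235 [-0.00672683 -0.00076253  0.0056774 ] [0.04335403 0.00270445]
lip 0.08 335 [0.08504606 0.09164521 0.09975305] [0.02803015 0.09389269]
back 0 0
front edge [-0.09465037] plate z 0.05158720343246921Traceback (most recent call last):
  File "m.py", line 15, in <module>
    print("pan rim X",np.percentile(X[m],[1,99]),"Y",np.percentile(Y[m],[1,99]),m.sum())
                      ~~~~~~~~~~~~~^^^^^^^^^^^^^
    return _quantile_unchecked(
        a, q, axis, out, overwrite_input, method, keepdims, weights)
    return _ureduce(a,
                    func=_quantile_ureduce_func,
    ...<5 lines>...
                    overwrite_input=overwrite_input,
                    method=method)
    r = func(a, **kwargs)
    result = _quantile(arr,
                       quantiles=q,
    ...<2 lines>...
                       out=out,
                       weights=wgt)
    slices_having_nans = np.isnan(arr[-1, ...])
                                  ~~~^^^^^^^^^
IndexError: index -1 is out of bounds for axis 0 with size 0
```

```bash
python3 -m handwheel '[{"dx":0,"dy":0,"dz":0,"twist":0,"fingers":0}]'; python3 -c "
from h import *
to(.31,.305,.19,5.8); print(np.round(pose()[0]['joints'],3), np.round(pose()[0]['dq'],3))"
```

```text
clock: 6.1
ee_pos: [0.3177, 0.1479, 0.193]
tcp_rot: [-3.072, -0.265, 0.005]
ft_force: [0.4, 0.6, -1.8]
finger_gap: 0.17
grasp_force: 107.5
clk 6.10 tcp [0.3177 0.1479 0.193 ] yaw 9.85 tilt [-0.0081  0.0575] gap 0.170 gf 107.5 F [ 0.4  0.6 -1.8]
  delta tool mm [  19.2 -155.7   12.1] twist 0.071
[ 0.171 -0.025 -0.635  0.959  0.058  3.141] [ 0.     0.001 -0.007  0.002  0.001  0.001]
```

Joint 6 is at its limit: j6 = j1 + π − yaw, so this side of the bench needs the half-turned grasp. I'll put the lifter back in the rest and regrasp it turned by π.

```bash
python3 -m handwheel '[{"dx":25,"dy":20,"dz":0,"twist":0,"fingers":0},{"dx":35,"dy":30,"dz":0,"twist":0,"fingers":0},{"dx":35,"dy":30,"dz":0,"twist":0,"fingers":0},{"dx":25,"dy":20,"dz":0,"twist":0,"fingers":0},{"dx":10,"dy":5,"dz":0,"twist":0,"fingers":0},{"dx":0,"dy":0,"dz":0,"twist":0,"fingers":0}]'; python3 -c "
from h import *
to(.512,.0699,.0601,2.91); print(np.round(pose()[0]['joints'],3), np.round(pose()[0]['dq'],3))"
```

```text
clock: 6.7
ee_pos: [0.4641, 0.0664, 0.1864]
tcp_rot: [-3.072, -0.263, 0.006]
ft_force: [-0.9, -0.7, -1.9]
finger_gap: 0.165
grasp_force: 107.6
clk 6.70 tcp [0.4641 0.0664 0.1864] yaw 9.79 tilt [-0.0091  0.0578] gap 0.165 gf 107.6 F [-0.9 -0.7 -1.9]
  delta tool mm [ 47.7  12.1 125.8] twist 0.12
[-0.054  0.222 -0.372  0.99   0.057  2.916] [ 0.029 -0.044 -0.056  0.015  0.003  0.007]
```

```bash
python3 -m handwheel '[{"dx":24,"dy":5,"dz":0,"twist":0,"fingers":0},{"dx":24,"dy":6,"dz":0,"twist":0.06,"fingers":0},{"dx":0,"dy":0,"dz":20,"twist":0.06,"fingers":0},{"dx":0,"dy":0,"dz":30,"twist":0,"fingers":0},{"dx":0,"dy":0,"dz":20,"twist":0,"fingers":0},{"dx":0,"dy":0,"dz":5,"twist":0,"fingers":0},{"dx":0,"dy":0,"dz":0,"twist":0,"fingers":0}]'; python3 -c "
from h import *
to(.512,.071,.0605,2.91); print(np.round(pose()[0]['joints'],3))"
```

```text
clock: 7.4
ee_pos: [0.5103, 0.0696, 0.1114]
tcp_rot: [-3.082, -0.083, 0.013]
ft_force: [0.7, -0.4, -0.5]
finger_gap: 0.169
grasp_force: 107.6
clk 7.40 tcp [0.5103 0.0696 0.1114] yaw 3.08 tilt [-0.0101  0.0579] gap 0.169 gf 107.6 F [ 0.7 -0.4 -0.5]
  delta tool mm [ 2.2  1.7 50.9] twist 0.003
[-0.043  0.378 -0.366  0.839  0.057  3.045]
```

```bash
python3 -m handwheel '[{"dx":2,"dy":1.7,"dz":10,"twist":0,"fingers":0},{"dx":0,"dy":0,"dz":18,"twist":0,"fingers":0},{"dx":0,"dy":0,"dz":15,"twist":0,"fingers":0},{"dx":0,"dy":0,"dz":6,"twist":0,"fingers":0},{"dx":0,"dy":0,"dz":2,"twist":0,"fingers":0},{"dx":0,"dy":0,"dz":0,"twist":0,"fingers":0}]'; python3 -c "
from h import *
to(.512,.071,.0605,2.91)"
```

```text
clock: 8.0
ee_pos: [0.5135, 0.0704, 0.0611]
tcp_rot: [-3.083, -0.082, 0.009]
ft_force: [-0.7, 0.2, -1.9]
finger_gap: 0.166
grasp_force: 107.9
clk 8.00 tcp [0.5135 0.0704 0.0611] yaw 3.05 tilt [-0.0077  0.0577] gap 0.166 gf 107.9 F [-0.7  0.2 -1.9]
  delta tool mm [-1.4 -0.6  0.6] twist 0.002
```

```bash

python3 -m handwheel '[{"dx":0,"dy":0,"dz":0,"twist":0,"fingers":1},{"dx":0,"dy":0,"dz":0,"twist":0,"fingers":1},{"dx":0,"dy":0,"dz":0,"twist":0,"fingers":1},{"dx":0,"dy":0,"dz":0,"twist":0,"fingers":1},{"dx":0,"dy":0,"dz":-15,"twist":0,"fingers":1},{"dx":0,"dy":0,"dz":-35,"twist":0,"fingers":1},{"dx":0,"dy":0,"dz":-40,"twist":0,"fingers":1},{"dx":0,"dy":0,"dz":-40,"twist":-0.15,"fingers":1}]'
python3 -m handwheel '[{"dx":0,"dy":0,"dz":-10,"twist":-0.15,"fingers":1},{"dx":0,"dy":0,"dz":0,"twist":-0.15,"fingers":1},{"dx":0,"dy":0,"dz":0,"twist":-0.15,"fingers":1},{"dx":0,"dy":0,"dz":0,"twist":-0.15,"fingers":1},{"dx":0,"dy":0,"dz":0,"twist":-0.15,"fingers":1},{"dx":0,"dy":0,"dz":0,"twist":-0.15,"fingers":1},{"dx":0,"dy":0,"dz":0,"twist":-0.15,"fingers":1},{"dx":0,"dy":0,"dz":0,"twist":-0.15,"fingers":1}]'
python3 -m handwheel '[{"dx":0,"dy":0,"dz":0,"twist":-0.15,"fingers":1},{"dx":0,"dy":0,"dz":0,"twist":-0.15,"fingers":1},{"dx":0,"dy":0,"dz":0,"twist":-0.15,"fingers":1},{"dx":0,"dy":0,"dz":0,"twist":-0.15,"fingers":1},{"dx":0,"dy":0,"dz":0,"twist":-0.15,"fingers":1},{"dx":0,"dy":0,"dz":0,"twist":-0.15,"fingers":1},{"dx":0,"dy":0,"dz":0,"twist":-0.15,"fingers":1},{"dx":0,"dy":0,"dz":0,"twist":-0.15,"fingers":1}]'
python3 -c "
from h import *
to(.512,.071,.2,182.91); print(np.round(pose()[0]['joints'],3))"
```

```text
clock: 8.8
ee_pos: [0.5138, 0.0629, 0.1918]
tcp_rot: [-3.067, -0.314, 0.004]
ft_force: [1.8, 0.5, 0.7]
finger_gap: 1.002
grasp_force: 0.0
clock: 9.6
ee_pos: [0.5142, 0.0624, 0.2005]
tcp_rot: [-2.356, -2.003, -0.048]
ft_force: [0.1, -0.0, -0.1]
finger_gap: 0.998
grasp_force: 0.0
clock: 10.4
ee_pos: [0.5142, 0.0624, 0.2005]
tcp_rot: [-0.82, -3.008, -0.083]
ft_force: [-0.2, 0.1, 0.3]
finger_gap: 0.998
grasp_force: 0.0
clk 10.40 tcp [0.5142 0.0624 0.2005] yaw 149.55 tilt [-0.0083  0.0577] gap 0.998 gf 0.0 F [-0.2  0.1  0.3]
  delta tool mm [6.3 6.3 1. ] twist -0.582
[-0.057  0.302 -0.223  1.057  0.057  0.475]
```

```bash

python3 -m handwheel '[{"dx":0,"dy":0,"dz":0,"twist":-0.15,"fingers":1},{"dx":0,"dy":0,"dz":0,"twist":-0.15,"fingers":1},{"dx":0,"dy":0,"dz":0,"twist":-0.15,"fingers":1},{"dx":0,"dy":0,"dz":0,"twist":-0.15,"fingers":1},{"dx":0,"dy":0,"dz":0,"twist":-0.15,"fingers":1},{"dx":0,"dy":0,"dz":0,"twist":-0.15,"fingers":1},{"dx":0,"dy":0,"dz":0,"twist":-0.15,"fingers":1},{"dx":0,"dy":0,"dz":0,"twist":-0.15,"fingers":1}]'
python3 -m handwheel '[{"dx":0,"dy":0,"dz":0,"twist":-0.15,"fingers":1},{"dx":0,"dy":0,"dz":0,"twist":-0.15,"fingers":1},{"dx":0,"dy":0,"dz":0,"twist":-0.15,"fingers":1},{"dx":0,"dy":0,"dz":0,"twist":-0.15,"fingers":1},{"dx":0,"dy":0,"dz":0,"twist":-0.15,"fingers":1},{"dx":0,"dy":0,"dz":0,"twist":-0.15,"fingers":1},{"dx":0,"dy":0,"dz":0,"twist":-0.15,"fingers":1},{"dx":0,"dy":0,"dz":0,"twist":-0.15,"fingers":1}]' >/dev/null
python3 -m handwheel '[{"dx":0,"dy":0,"dz":0,"twist":-0.15,"fingers":1},{"dx":0,"dy":0,"dz":0,"twist":-0.15,"fingers":1},{"dx":0,"dy":0,"dz":0,"twist":-0.15,"fingers":1},{"dx":0,"dy":0,"dz":0,"twist":-0.15,"fingers":1},{"dx":0,"dy":0,"dz":0,"twist":-0.15,"fingers":1},{"dx":0,"dy":0,"dz":0,"twist":-0.15,"fingers":1},{"dx":0,"dy":0,"dz":0,"twist":-0.15,"fingers":1},{"dx":0,"dy":0,"dz":0,"twist":-0.1,"fingers":1}]' >/dev/null
python3 -c "
from h import *
to(.512,.071,.2,2.91); print(np.round(pose()[0]['joints'],3))"
```

```text
clock: 11.2
ee_pos: [0.5142, 0.0624, 0.2005]
tcp_rot: [-1.025, 2.956, 0.09]
ft_force: [-0.3, 0.4, 0.7]
finger_gap: 0.998
grasp_force: 0.0
clk 12.80 tcp [0.5142 0.0624 0.2005] yaw -7.09 tilt [-0.0082  0.0577] gap 1.000 gf 0.0 F [-0.1 -0.5 -0.4]
  delta tool mm [-3.3 -8.2  1. ] twist -0.175
[-0.057  0.302 -0.223  1.057  0.057 -3.074]
```

```bash
python3 -m handwheel '[{"dx":0,"dy":0,"dz":0,"twist":-0.15,"fingers":1},{"dx":0,"dy":0,"dz":0,"twist":-0.05,"fingers":1}]'
python3 -c "
from h import *
to(.512,.071,.2,2.91); print(np.round(pose()[0]['joints'],3))"
```

```text
clock: 13.0
ee_pos: [0.5142, 0.0953, 0.2005]
tcp_rot: [-3.112, -0.035, 0.009]
ft_force: [-0.1, 0.1, 0.7]
finger_gap: 1.001
grasp_force: 0.0
clk 13.00 tcp [0.5142 0.0953 0.2005] yaw 1.29 tilt [-0.0059  0.0295] gap 1.001 gf 0.0 F [-0.1  0.1  0.7]
  delta tool mm [-2.7 24.3 -0.2] twist -0.028
[ 0.025  0.308 -0.213  1.055  0.03  -3.139]
```

The overdrive brings the lean back. I'll do the same amount again, then turn back to the half-turned grasp.

```bash
python3 -m handwheel '[{"dx":0,"dy":0,"dz":0,"twist":-0.14,"fingers":1},{"dx":0,"dy":0,"dz":0,"twist":0,"fingers":1}]'
python3 -c "
from h import *
to(.512,.071,.2,2.91); print(np.round(pose()[0]['joints'],3))"
```

```text
clock: 13.2
ee_pos: [0.5095, 0.1336, 0.2005]
tcp_rot: [-3.136, -0.183, 0.003]
ft_force: [0.4, -0.4, -0.9]
finger_gap: 0.997
grasp_force: 0.0
clk 13.20 tcp [0.5095 0.1336 0.2005] yaw 6.67 tilt [-0.0018 -0.    ] gap 0.997 gf 0.0 F [ 0.4 -0.4 -0.9]
  delta tool mm [-4.8 62.4  0.5] twist 0.066
[ 0.117  0.315 -0.203  1.055  0.    -3.141]
```

```bash

python3 -m handwheel '[{"dx":0,"dy":0,"dz":0,"twist":0.15,"fingers":1},{"dx":0,"dy":0,"dz":0,"twist":0.15,"fingers":1},{"dx":0,"dy":0,"dz":0,"twist":0.15,"fingers":1},{"dx":0,"dy":0,"dz":0,"twist":0.15,"fingers":1},{"dx":0,"dy":0,"dz":0,"twist":0.15,"fingers":1},{"dx":0,"dy":0,"dz":0,"twist":0.15,"fingers":1},{"dx":0,"dy":0,"dz":0,"twist":0.15,"fingers":1},{"dx":0,"dy":0,"dz":0,"twist":0.15,"fingers":1}]' >/dev/null
python3 -m handwheel '[{"dx":0,"dy":0,"dz":0,"twist":0.15,"fingers":1},{"dx":0,"dy":0,"dz":0,"twist":0.15,"fingers":1},{"dx":0,"dy":0,"dz":0,"twist":0.15,"fingers":1},{"dx":0,"dy":0,"dz":0,"twist":0.15,"fingers":1},{"dx":0,"dy":0,"dz":0,"twist":0.15,"fingers":1},{"dx":0,"dy":0,"dz":0,"twist":0.15,"fingers":1},{"dx":0,"dy":0,"dz":0,"twist":0.15,"fingers":1},{"dx":0,"dy":0,"dz":0,"twist":0.15,"fingers":1}]' >/dev/null
python3 -m handwheel '[{"dx":0,"dy":0,"dz":0,"twist":0.15,"fingers":1},{"dx":0,"dy":0,"dz":0,"twist":0.15,"fingers":1},{"dx":0,"dy":0,"dz":0,"twist":0.15,"fingers":1},{"dx":0,"dy":0,"dz":0,"twist":0.15,"fingers":1},{"dx":0,"dy":0,"dz":0,"twist":0.15,"fingers":1},{"dx":0,"dy":0,"dz":0,"twist":0.05,"fingers":1}]' >/dev/null
cat > m.py <<'E'
from h import *
import sys
to(.512,.0699,.060,-177.0)
o,p,M=pose(); pic=robot.get_image("wrist"); save(pic,sys.argv[1]); w=wcloud(pic,p,M); np.save(sys.argv[1]+".npy",w)
q=w.reshape(-1,3); q=q[~np.isnan(q[:,0])]
a=np.radians(5.8); c=np.array([.5535,.2835]); d=q[:,:2]-c
X=d[:,0]*np.cos(a)+d[:,1]*np.sin(a); Y=-d[:,0]*np.sin(a)+d[:,1]*np.cos(a); Z=q[:,2]
pc=lambda v,*k: np.round(np.percentile(v,k)*1000,1) if len(v) else None
l=(Z>.064)&(Z<.068)
for lo,hi in((-.115,-.08),(-.02,.02),(.08,.115)):
    m=l&(Y>lo)&(Y<hi)&(X<.07)&(X>-.09)
    if m.sum()>20: print("lip",lo,m.sum(),pc(Y[m],2,50,98),np.polyfit(X[m],Y[m],1))
m=l&(X>.06)&(X<.11)&(abs(Y)<.1); print("back",m.sum(),pc(X[m],3,50,97))
m=(Z>.048)&(Z<.056)&(abs(Y)<.09)&(X<-.06)&(X>-.12); print("front edge",pc(X[m],.5,1),"plate z",pc(Z[m],50))
m=(Z>.058)&(Z<.0635)&(Y>.009)&(Y<.083)&(X<.072)&(X>-.08)
print("pan rim X",pc(X[m],1,99),"Y",pc(Y[m],1,99),m.sum())
def sel(x0,x1,y0,y1,z0,z1): return q[(q[:,0]>x0)&(q[:,0]<x1)&(q[:,1]>y0)&(q[:,1]<y1)&(q[:,2]>z0)&(q[:,2]<z1)]
for x in(.46,.52):
    s=sel(x-.01,x+.01,.03,.12,.08,.1); print("handle",x,pc(s[:,1],1,99),pc(s[:,2],50),len(s))
s=sel(.6,.72,.03,.13,.03,.04); print("tip x",pc(s[:,0],99.5),len(s))
s=sel(.54,.67,-.14,-.02,.044,.056)
for k in(1,-1):
    r=s[(s[:,1]+.08)*k>0]
    if len(r)>20: print("rod",len(r),pc(r[:,0],1,99),pc(r[:,1],2,50,98),np.polyfit(r[:,0],r[:,1],1))
E
python3 m.py w3
```

```text
clk 15.40 tcp [0.5102 0.1298 0.2004] yaw -177.40 tilt [-0.002  -0.0004] gap 1.000 gf 0.0 F [ 0.1  0.6 -0.7]
  delta tool mm [  0.7 -59.9 140.4] twist -0.007
lip -0.115 2082 [-100.   -93.4  -86.4] [-0.00578719 -0.09347452]
lip -0.02 1352 [-17.4  -0.9   5.5] [-0.00892241 -0.00141823]
lip 0.08 1239 [84.9 92.  99.6] [-0.00060044  0.09196934]
back 1023 [62.  80.7 94.9]
front edge [-94.4 -94.2] plate z [51.6]
pan rim X [-45.1  59.9] Y [10.2 79.4] 1199
handle 0.46 [60.1 76.1] [87.3] 452
handle 0.52 [62.8 78.8] [87.4] 411
tip x [692.4] 1673
rod 313 [547.  642.5] [-58.  -54.7 -52.7] [-0.00709274 -0.05073237]
rod 300 [547.7 649.5] [-105.5 -102.5 -100.5] [-0.01019008 -0.09662609]
```

```bash
python3 -m handwheel '[{"dx":0,"dy":-20,"dz":0,"twist":-0.004,"fingers":1},{"dx":0,"dy":-30,"dz":20,"twist":0,"fingers":1},{"dx":0,"dy":-9.6,"dz":35,"twist":0,"fingers":1},{"dx":0,"dy":0,"dz":40,"twist":0,"fingers":1},{"dx":0,"dy":0,"dz":30,"twist":0,"fingers":1},{"dx":0,"dy":0,"dz":13,"twist":0,"fingers":1},{"dx":0,"dy":0,"dz":2,"twist":0,"fingers":1},{"dx":0,"dy":0,"dz":0,"twist":0,"fingers":1}]'; python3 - <<'E'
from h import *
to(.5125,.0702,.060,-177.2)
E
```

```text
clock: 16.25
ee_pos: [0.5133, 0.0704, 0.0606]
tcp_rot: [0.088, -3.138, 0.001]
ft_force: [0.2, -0.4, -0.5]
finger_gap: 1.0
grasp_force: 0.0
clk 16.25 tcp [0.5133 0.0704 0.0606] yaw -176.78 tilt [-0.0022 -0.0005] gap 1.000 gf 0.0 F [ 0.2 -0.4 -0.5]
  delta tool mm [ 0.8 -0.2  0.6] twist 0.007
```

```bash
python3 -m handwheel '[{"dx":0.8,"dy":-0.2,"dz":0.6,"twist":0.005,"fingers":1},{"dx":0,"dy":0,"dz":0,"twist":0,"fingers":0},{"dx":0,"dy":0,"dz":0,"twist":0,"fingers":0},{"dx":0,"dy":0,"dz":0,"twist":0,"fingers":0},{"dx":0,"dy":0,"dz":0,"twist":0,"fingers":0},{"dx":0,"dy":0,"dz":0,"twist":0,"fingers":0},{"dx":0,"dy":0,"dz":0,"twist":0,"fingers":0}]' 110; python3 -c "
from h import *
to(.512,.0698,.060,-177.2)"
python3 -m handwheel '[{"dx":0,"dy":0,"dz":-10,"twist":0,"fingers":0},{"dx":0,"dy":0,"dz":-25,"twist":0,"fingers":0},{"dx":0,"dy":0,"dz":-30,"twist":0,"fingers":0},{"dx":0,"dy":0,"dz":-35,"twist":0,"fingers":0},{"dx":15,"dy":0,"dz":-20,"twist":0,"fingers":0},{"dx":30,"dy":20,"dz":0,"twist":0,"fingers":0},{"dx":35,"dy":35,"dz":0,"twist":0,"fingers":0},{"dx":30,"dy":40,"dz":0,"twist":0,"fingers":0}]'
python3 -m handwheel '[{"dx":30,"dy":40,"dz":0,"twist":0,"fingers":0},{"dx":30,"dy":40,"dz":0,"twist":-0.02,"fingers":0},{"dx":15,"dy":30,"dz":0,"twist":-0.02,"fingers":0},{"dx":0,"dy":15,"dz":0,"twist":0,"fingers":0},{"dx":0,"dy":0,"dz":0,"twist":0,"fingers":0}]'
cat > t.py <<'E'
from h import *
import sys
# tip in dryer frame (mm), blade underside height above bench (mm)
tx,ty,bz=map(float,sys.argv[1:4]); yaw=float(sys.argv[4]) if len(sys.argv)>4 else 5.6
a=np.radians(5.6); O=np.array([.5540,.2829]); Rm=np.array([[np.cos(a),-np.sin(a)],[np.sin(a),np.cos(a)]])
g=O+Rm@np.array([(tx-180)/1000,ty/1000])
to(*g,bz/1000+.026,yaw-180)
E
python3 t.py -62 46 75
```

```text
clock: 16.95
ee_pos: [0.5126, 0.0704, 0.0602]
tcp_rot: [0.08, -3.139, 0.001]
ft_force: [-1.2, 0.9, 4.4]
finger_gap: 0.17
grasp_force: 107.3
clk 16.95 tcp [0.5126 0.0704 0.0602] yaw -177.09 tilt [-0.0015 -0.0005] gap 0.170 gf 107.3 F [-1.2  0.9  4.4]
  delta tool mm [ 0.6 -0.6  0.2] twist 0.002
clock: 17.75
ee_pos: [0.3964, 0.1599, 0.1805]
tcp_rot: [0.076, -3.139, 0.001]
ft_force: [0.0, 1.4, -0.8]
finger_gap: 0.167
grasp_force: 107.5
clock: 18.25
ee_pos: [0.3149, 0.282, 0.1806]
tcp_rot: [0.147, -3.137, -0.0]
ft_force: [0.2, 0.4, -1.4]
finger_gap: 0.166
grasp_force: 107.6
clk 18.25 tcp [0.3149 0.282  0.1806] yaw -174.62 tilt [-0.0013  0.0002] gap 0.166 gf 107.6 F [ 0.2  0.4 -1.4]
  delta tool mm [ 4.  23.5 79.6] twist -0.004
```

Take a wrist view to see how the blade sits in the gripper and relative to the bay.

```bash
cat > b.py <<'E'
from h import *
import sys
o,p,M=pose(); pic=robot.get_image("wrist"); save(pic,sys.argv[1]); w=wcloud(pic,p,M)
q=w.reshape(-1,3); q=q[~np.isnan(q[:,0])]; T=(q-p)@M*1000
t=T[(T[:,0]<-96)&(T[:,0]>-200)&(abs(T[:,1])<35)&(T[:,2]>12)&(T[:,2]<40)]
print("tip",np.percentile(t[:,0],.5),"n",len(t)); b=t[t[:,0]<-105]
print("y",np.percentile(b[:,1],[2,98]),"yfit",np.polyfit(b[:,0],b[:,1],1),"top z fit",np.polyfit(b[:,0],b[:,2],1),"z@-140",np.polyval(np.polyfit(b[:,0],b[:,2],1),-140),"zfit y",np.polyfit(b[:,1],b[:,2],1)[0])
E
python3 b.py w4
```

```text
Traceback (most recent call last):
  File "b.py", line 6, in <module>
    print("tip",np.percentile(t[:,0],.5),"n",len(t)); b=t[t[:,0]<-105]
                ~~~~~~~~~~~~~^^^^^^^^^^^
IndexError: index -1 is out of bounds for axis 0 with size 0
```

View pics/w4.png

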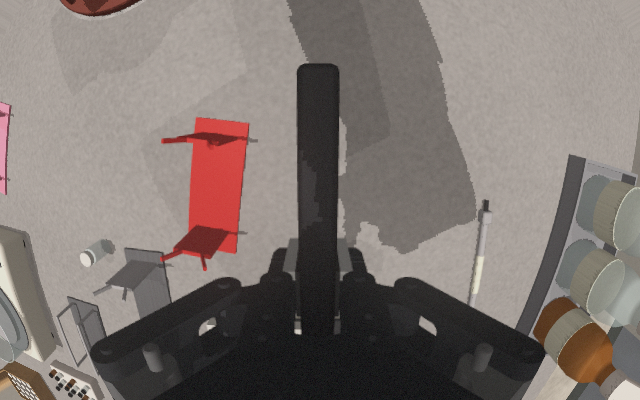

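The wrist camera now looks back over the handle (318,150) and the blade is hidden by the gripper. I'll check the blade level and pan with the scene and top cameras instead.

```bash
cat > b.py <<'E'
from h import *
import sys
def pc(v,*k): return np.round(np.percentile(v,k),1) if len(v) else None
def blade(lo=12,hi=40,cams=("top","scene")):
    o,p,M=pose()
    for cam in cams:
        pic=robot.get_image(cam); save(pic,cam+sys.argv[1]); q=cloud(pic).reshape(-1,3); q=q[~np.isnan(q[:,0])]
        T=(q-p)@M*1000; t=T[(T[:,0]<-97)&(T[:,0]>-200)&(abs(T[:,1])<25)&(T[:,2]>lo)&(T[:,2]<hi)]
        b=t[(t[:,0]<-108)]
        print(cam,len(t),"tip",pc(t[:,0],.5),"y",pc(b[:,1],2,98),"z(x)",np.polyfit(b[:,0],b[:,2],1),"z@-140",np.polyval(np.polyfit(b[:,0],b[:,2],1),-140),"y(x)",np.polyfit(b[:,0],b[:,1],1)[0],"z(y)",np.polyfit(b[:,1],b[:,2],1)[0])
if __name__=="__main__": blade()
E
python3 b.py 5
```

```text
top 322 tip [-179.5] y [-14.6  17.9] z(x) [-1.29683346e-02  2.16992095e+01] z@-140 23.514776393901737 y(x) -0.003314699837206382 z(y) -0.021489454920282713
scene 155 tip [-179.4] y [-17.   14.3] z(x) [-1.19408546e-02  2.31825268e+01] z@-140 24.85424643813037 y(x) -0.03869035454219966 z(y) 0.08094142111963204
```

```bash
python3 -m handwheel '[{"dx":2,"dy":12,"dz":15,"twist":-0.004,"fingers":0},{"dx":2,"dy":11.5,"dz":25,"twist":0,"fingers":0},{"dx":0,"dy":0,"dz":25,"twist":0,"fingers":0},{"dx":0,"dy":0,"dz":14,"twist":0,"fingers":0},{"dx":0,"dy":0,"dz":0,"twist":0,"fingers":0}]'; python3 t.py -62 46 53
```

```text
clock: 18.9
ee_pos: [0.3084, 0.3016, 0.0996]
tcp_rot: [0.146, -3.133, 0.004]
ft_force: [0.8, 0.1, -0.6]
finger_gap: 0.168
grasp_force: 107.7
clk 18.90 tcp [0.3084 0.3016 0.0996] yaw -174.66 tilt [-0.005  -0.0029] gap 0.168 gf 107.7 F [ 0.8  0.1 -0.6]
  delta tool mm [-0.7  3.5 20.6] twist -0.005
```

```bash
python3 -m handwheel '[{"dx":-0.7,"dy":3.5,"dz":0,"twist":-0.005,"fingers":0},{"dx":0,"dy":0,"dz":10,"twist":0,"fingers":0},{"dx":0,"dy":0,"dz":7,"twist":0,"fingers":0},{"dx":0,"dy":0,"dz":2,"twist":0,"fingers":0},{"dx":0,"dy":0,"dz":0,"twist":0,"fingers":0}]'; python3 t.py -62 46 53
python3 -m handwheel '[{"dx":0,"dy":0,"dz":1,"twist":0,"fingers":0},{"dx":0,"dy":0,"dz":0,"twist":0,"fingers":0}]';python3 t.py -62 46 53
```

```text
clock: 19.4
ee_pos: [0.3093, 0.3067, 0.0817]
tcp_rot: [0.156, -3.135, 0.001]
ft_force: [-0.5, -0.1, -2.2]
finger_gap: 0.166
grasp_force: 107.7
clk 19.40 tcp [0.3093 0.3067 0.0817] yaw -174.28 tilt [-0.0026 -0.001 ] gap 0.166 gf 107.7 F [-0.5 -0.1 -2.2]
  delta tool mm [ 0.8 -1.6  2.7] twist 0.002
clock: 19.6
ee_pos: [0.3096, 0.307, 0.0811]
tcp_rot: [0.157, -3.136, 0.001]
ft_force: [0.0, 0.6, -1.8]
finger_gap: 0.163
grasp_force: 107.7
clk 19.60 tcp [0.3096 0.307  0.0811] yaw -174.28 tilt [-0.0017 -0.0004] gap 0.163 gf 107.7 F [ 0.   0.6 -1.8]
  delta tool mm [ 1.1 -1.8  2.1] twist 0.002
```

```bash
python3 -m handwheel '[{"dx":0,"dy":-1.8,"dz":1,"twist":0,"fingers":0},{"dx":0,"dy":0,"dz":0,"twist":0,"fingers":0}]';python3 t.py -62 46 52.5;python3 -m handwheel '[{"dx":0,"dy":0,"dz":0.7,"twist":0,"fingers":0},{"dx":0,"dy":0,"dz":0,"twist":0,"fingers":0}]';python3 t.py -62 46 52.5
```

```text
clock: 19.8
ee_pos: [0.3097, 0.3049, 0.08]
tcp_rot: [0.156, -3.136, 0.001]
ft_force: [0.1, 0.8, -2.0]
finger_gap: 0.168
grasp_force: 107.7
clk 19.80 tcp [0.3097 0.3049 0.08  ] yaw -174.29 tilt [-0.002  -0.0007] gap 0.168 gf 107.7 F [ 0.1  0.8 -2. ]
  delta tool mm [1.  0.2 1.5] twist 0.002
clock: 20.0
ee_pos: [0.3097, 0.3051, 0.0793]
tcp_rot: [0.157, -3.136, 0.001]
ft_force: [-0.6, 0.5, -1.8]
finger_gap: 0.17
grasp_force: 107.7
clk 20.00 tcp [0.3097 0.3051 0.0793] yaw -174.28 tilt [-0.002  -0.0006] gap 0.170 gf 107.7 F [-0.6  0.5 -1.8]
  delta tool mm [1.  0.1 0.8] twist 0.002
```

```bash
python3 -m handwheel '[{"dx":-3,"dy":0,"dz":0.5,"twist":0,"fingers":0},{"dx":-6,"dy":0,"dz":0,"twist":0,"fingers":0},{"dx":-9,"dy":0,"dz":0,"twist":0,"fingers":0},{"dx":-9,"dy":0,"dz":0,"twist":0,"fingers":0},{"dx":-9,"dy":0,"dz":0,"twist":0,"fingers":0},{"dx":-9,"dy":0,"dz":0,"twist":0,"fingers":0},{"dx":-5,"dy":0,"dz":0,"twist":0,"fingers":0},{"dx":0,"dy":0,"dz":0,"twist":0,"fingers":0}]'; python3 t.py 55 46 52.5
cat > pn.py <<'E'
from h import *
import sys
O=np.array([.5540,.2829]); a=np.radians(5.6)
for cam in("top",):
    pic=robot.get_image(cam); save(pic,cam+sys.argv[1]); w=cloud(pic); q=w.reshape(-1,3); q=q[~np.isnan(q[:,0])]
    d=q[:,:2]-O-[0,.003]; X=1000*(d[:,0]*np.cos(a)+d[:,1]*np.sin(a)); Y=1000*(-d[:,0]*np.sin(a)+d[:,1]*np.cos(a)); Z=q[:,2]*1000
    for n in("pan_center","filter_center"):
        for r in robot.regions_of(pic,n)[:2]:
            s=w[r["pixels"]]; s=s[~np.isnan(s[:,0])]; 
            if len(s)<5: continue
            e=s[:,:2]-O-[0,.003]; print(n,round(r["p"],2),"X",np.round(1000*np.percentile(e[:,0]*np.cos(a)+e[:,1]*np.sin(a),[3,50,97])),"Y",np.round(1000*np.percentile(-e[:,0]*np.sin(a)+e[:,1]*np.cos(a),[3,50,97])),"z",np.round(1000*np.percentile(s[:,2],[3,50,97])))
E
python3 pn.py 6
```

```text
clock: 20.8
ee_pos: [0.3588, 0.3098, 0.0784]
tcp_rot: [0.156, -3.133, 0.001]
ft_force: [-6.2, -0.7, 2.5]
finger_gap: 0.168
grasp_force: 108.3
clk 20.80 tcp [0.3588 0.3098 0.0784] yaw -174.29 tilt [-0.0047 -0.0009] gap 0.168 gf 108.3 F [-6.2 -0.7  2.5]
  delta tool mm [-66.7   0.   -0.4] twist 0.002
pan_center 0.79 X [-26.  20.  71.] Y [12. 43. 75.] z [51. 57. 66.]
filter_center 0.63 X [18. 26. 34.] Y [30. 45. 59.] z [59. 68. 74.]
```

```bash
python3 -m handwheel '[{"dx":-4,"dy":0,"dz":0,"twist":0,"fingers":0},{"dx":-6,"dy":0,"dz":0,"twist":0,"fingers":0},{"dx":-6,"dy":0,"dz":0,"twist":0,"fingers":0},{"dx":-3,"dy":0,"dz":0,"twist":0,"fingers":0},{"dx":0,"dy":0,"dz":0,"twist":0,"fingers":0}]'; python3 t.py 55 46 52.5; python3 pn.py 7
```

```text
clock: 21.45
ee_pos: [0.3788, 0.3122, 0.0787]
tcp_rot: [0.157, -3.136, 0.001]
ft_force: [0.4, -0.0, -2.6]
finger_gap: 0.165
grasp_force: 108.3
clk 21.45 tcp [0.3788 0.3122 0.0787] yaw -174.27 tilt [-0.0013 -0.0005] gap 0.165 gf 108.3 F [ 0.4 -0.  -2.6]
  delta tool mm [-46.5  -0.3   0.1] twist 0.002
pan_center 0.57 X [-23.  19.  69.] Y [16. 47. 77.] z [53. 62. 73.]
filter_center 0.62 X [165. 196. 211.] Y [-295. -273. -251.] z [ 1. 35. 72.]
filter_center 0.43 X [20. 27. 34.] Y [33. 47. 61.] z [67. 72. 76.]
```

```bash
python3 -m handwheel '[{"dx":-5,"dy":0,"dz":0,"twist":0,"fingers":0},{"dx":-8,"dy":0,"dz":0,"twist":0,"fingers":0},{"dx":-9,"dy":0,"dz":0,"twist":0,"fingers":0},{"dx":-9,"dy":0,"dz":0,"twist":0,"fingers":0},{"dx":-9,"dy":0,"dz":0,"twist":0,"fingers":0},{"dx":-5,"dy":0,"dz":0,"twist":0,"fingers":0},{"dx":0,"dy":0,"dz":0,"twist":0,"fingers":0}]'; python3 t.py 55 46 52.5; python3 pn.py 8
```

```text
clock: 22.3
ee_pos: [0.4244, 0.3166, 0.0786]
tcp_rot: [0.156, -3.137, 0.0]
ft_force: [0.0, -0.3, -2.6]
finger_gap: 0.167
grasp_force: 108.5
clk 22.30 tcp [0.4244 0.3166 0.0786] yaw -174.31 tilt [-0.0009 -0.0002] gap 0.167 gf 108.5 F [ 0.  -0.3 -2.6]
  delta tool mm [-0.7 -0.2  0.1] twist 0.002
pan_center 0.73 X [-28.  21.  72.] Y [13. 45. 78.] z [55. 63. 72.]
pan_center 0.18 X [31. 41. 53.] Y [41. 56. 70.] z [67. 73. 78.]
filter_center 0.45 X [31. 42. 53.] Y [40. 56. 70.] z [67. 73. 78.]
```

```bash
python3 -m handwheel '[{"dx":1,"dy":0,"dz":-3,"twist":0,"fingers":0},{"dx":0,"dy":0,"dz":-5,"twist":0,"fingers":0},{"dx":0,"dy":0,"dz":-8,"twist":0,"fingers":0},{"dx":0,"dy":0,"dz":-8,"twist":0,"fingers":0},{"dx":0,"dy":0,"dz":-4,"twist":0,"fingers":0},{"dx":0,"dy":0,"dz":0,"twist":0,"fingers":0}]'; python3 t.py 55 46 52.5; python3 pn.py 9; python3 -c "
import cv2; i=cv2.imread('pics/top9.png')[150:270,170:330]; cv2.imwrite('pics/c9.png',cv2.resize(i,None,fx=5,fy=5,interpolation=cv2.INTER_CUBIC))"
```

```text
clock: 23.05
ee_pos: [0.4228, 0.3167, 0.1076]
tcp_rot: [0.157, -3.137, -0.0]
ft_force: [-0.4, -0.2, -2.7]
finger_gap: 0.167
grasp_force: 108.5
clk 23.05 tcp [0.4228 0.3167 0.1076] yaw -174.28 tilt [-0.0005  0.0003] gap 0.167 gf 108.5 F [-0.4 -0.2 -2.7]
  delta tool mm [-2.3 -0.5 29.1] twist 0.002
pan_center 0.82 X [-27.  18.  68.] Y [15. 44. 76.] z [ 86.  92. 101.]
filter_center 0.53 X [-28.  18.  69.] Y [14. 45. 77.] z [ 86.  92. 101.]
filter_center 0.5 X [28. 41. 56.] Y [38. 55. 73.] z [ 89. 101. 106.]
```

View pics/c9.png

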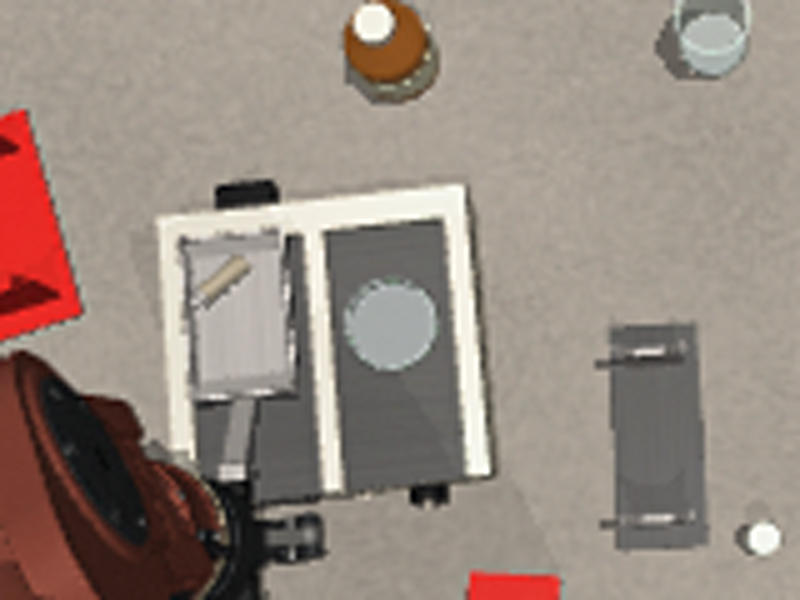

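The pan sits on the blade, at crop (240,310), with the filter lying inside it at (222,280). I'll raise it and carry it gently across to the stand.

```bash
python3 -m handwheel '[{"dx":0,"dy":0,"dz":-6,"twist":0,"fingers":0},{"dx":0,"dy":0,"dz":-10,"twist":0,"fingers":0},{"dx":0,"dy":0,"dz":-12,"twist":0,"fingers":0},{"dx":0,"dy":0,"dz":-10,"twist":0,"fingers":0},{"dx":0,"dy":-3,"dz":-5,"twist":0,"fingers":0},{"dx":0,"dy":-7,"dz":0,"twist":0.003,"fingers":0},{"dx":0,"dy":-12,"dz":0,"twist":0.005,"fingers":0},{"dx":0,"dy":-16,"dz":0,"twist":0.006,"fingers":0}]'
python3 -m handwheel '[{"dx":0,"dy":-20,"dz":0,"twist":0.006,"fingers":0},{"dx":0,"dy":-22,"dz":0,"twist":0.006,"fingers":0},{"dx":0,"dy":-22,"dz":0,"twist":0.006,"fingers":0},{"dx":0,"dy":-22,"dz":0,"twist":0.006,"fingers":0},{"dx":0,"dy":-22,"dz":0,"twist":0.006,"fingers":0},{"dx":0,"dy":-22,"dz":0,"twist":0.006,"fingers":0},{"dx":0,"dy":-22,"dz":0,"twist":0.006,"fingers":0},{"dx":0,"dy":-22,"dz":0,"twist":0.006,"fingers":0}]'
python3 -m handwheel '[{"dx":0,"dy":-22,"dz":0,"twist":0.006,"fingers":0},{"dx":0,"dy":-22,"dz":0,"twist":0.006,"fingers":0},{"dx":0,"dy":-22,"dz":0,"twist":0.006,"fingers":0},{"dx":0,"dy":-22,"dz":0,"twist":0.006,"fingers":0},{"dx":0,"dy":-20,"dz":0,"twist":0.005,"fingers":0},{"dx":0,"dy":-16,"dz":0,"twist":0.004,"fingers":0},{"dx":0,"dy":-10,"dz":0,"twist":0.003,"fingers":0},{"dx":0,"dy":-4,"dz":0,"twist":0,"fingers":0}]'
python3 -c "
from h import *
to(.4555,-.0773,.14,179.5)"
```

```text
clock: 24.0
ee_pos: [0.4256, 0.2774, 0.1492]
tcp_rot: [0.135, -3.136, 0.001]
ft_force: [-0.1, -0.1, -3.1]
finger_gap: 0.169
grasp_force: 108.6
clock: 24.8
ee_pos: [0.4364, 0.1029, 0.1493]
tcp_rot: [0.057, -3.138, 0.001]
ft_force: [0.5, -0.3, -2.3]
finger_gap: 0.169
grasp_force: 108.5
clock: 25.6
ee_pos: [0.4396, -0.0342, 0.1496]
tcp_rot: [-0.0, -3.139, 0.001]
ft_force: [0.3, 0.2, -2.3]
finger_gap: 0.17
grasp_force: 108.6
clk 25.60 tcp [ 0.4396 -0.0342  0.1496] yaw 179.99 tilt [-0.0025 -0.0006] gap 0.170 gf 108.6 F [ 0.3  0.2 -2.3]
  delta tool mm [-16.  -43.1   9.5] twist 0.009
```

```bash
python3 -m handwheel '[{"dx":-1,"dy":-4,"dz":0,"twist":0.003,"fingers":0},{"dx":-3,"dy":-8,"dz":0,"twist":0.003,"fingers":0},{"dx":-4,"dy":-11,"dz":0,"twist":0.003,"fingers":0},{"dx":-4,"dy":-11,"dz":0,"twist":0,"fingers":0},{"dx":-3,"dy":-6,"dz":0,"twist":0,"fingers":0},{"dx":-1,"dy":-3,"dz":0,"twist":0,"fingers":0},{"dx":0,"dy":0,"dz":0,"twist":0,"fingers":0}]'
cat > s.py <<'E'
from h import *
import sys
to(.4555,-.0773,.14,179.5)
o,p,M=pose()
for cam in("top","scene"):
    pic=robot.get_image(cam); save(pic,cam+sys.argv[1]); w=cloud(pic); q=w.reshape(-1,3); q=q[~np.isnan(q[:,0])]
    pc=lambda v,*k: np.round(np.percentile(v*1000,k),1)
    for n in("pan_center","filter_center","stand_top"):
        for r in robot.regions_of(pic,n)[:1]:
            s=w[r["pixels"]]; s=s[~np.isnan(s[:,0])]
            if len(s)>5: print(cam,n,round(r["p"],2),"x",pc(s[:,0],2,50,98),"y",pc(s[:,1],2,50,98),"z",pc(s[:,2],2,50,98))
E
python3 s.py 10
```

```text
clock: 26.3
ee_pos: [0.456, -0.0764, 0.1496]
tcp_rot: [-0.012, -3.139, 0.001]
ft_force: [-0.4, -0.7, -2.6]
finger_gap: 0.167
grasp_force: 108.5
clk 26.30 tcp [ 0.456  -0.0764  0.1496] yaw 179.56 tilt [-0.0022 -0.0004] gap 0.167 gf 108.5 F [-0.4 -0.7 -2.6]
  delta tool mm [ 0.5 -0.9  9.6] twist 0.001
top pan_center 0.63 x [564.  620.9 653.9] y [-109.2  -72.5  -44.2] z [127.2 133.6 144.4]
top filter_center 0.61 x [612.8 622.5 631.3] y [-84.2 -70.5 -56.5] z [138.5 144.  148.2]
scene pan_center 0.63 x [553.  592.  648.5] y [-110.9  -81.9  -48.6] z [124.2 132.2 141.9]
scene stand_top 0.95 x [553.9 623.8 667.6] y [-111.2  -77.6  -46.8] z [-4.7  3.4 54.4]
```

```bash
python3 -m handwheel '[{"dx":-1,"dy":-0.5,"dz":4,"twist":0,"fingers":0},{"dx":-1,"dy":-0.4,"dz":10,"twist":0,"fingers":0},{"dx":0,"dy":0,"dz":14,"twist":0,"fingers":0},{"dx":0,"dy":0,"dz":14,"twist":0,"fingers":0},{"dx":0,"dy":0,"dz":14,"twist":0,"fingers":0},{"dx":0,"dy":0,"dz":8,"twist":0,"fingers":0},{"dx":0,"dy":0,"dz":4,"twist":0,"fingers":0},{"dx":0,"dy":0,"dz":3,"twist":0,"fingers":0}]'
python3 -m handwheel '[{"dx":0,"dy":0,"dz":3,"twist":0,"fingers":0},{"dx":0,"dy":0,"dz":3,"twist":0,"fingers":0},{"dx":0,"dy":0,"dz":3,"twist":0,"fingers":0},{"dx":0,"dy":0,"dz":4,"twist":0,"fingers":0},{"dx":0,"dy":0,"dz":3,"twist":0,"fingers":0},{"dx":0,"dy":0,"dz":0,"twist":0,"fingers":0}]'; python3 s.py 11;python3 -c "
import cv2; i=cv2.imread('pics/scene11.png')[130:260,210:370]; cv2.imwrite('pics/c11.png',cv2.resize(i,None,fx=5,fy=4.6,interpolation=cv2.INTER_CUBIC))"
```

```text
clock: 27.5
ee_pos: [0.4578, -0.077, 0.0785]
tcp_rot: [-0.011, -3.139, 0.001]
ft_force: [0.4, -0.6, -2.2]
finger_gap: 0.172
grasp_force: 108.5
clock: 28.1
ee_pos: [0.4576, -0.077, 0.0624]
tcp_rot: [-0.011, -3.139, 0.001]
ft_force: [-0.3, -0.0, -0.5]
finger_gap: 0.167
grasp_force: 108.6
clk 28.10 tcp [ 0.4576 -0.077   0.0624] yaw 179.59 tilt [-0.0023 -0.0004] gap 0.167 gf 108.6 F [-0.3 -0.  -0.5]
  delta tool mm [  2.3  -0.4 -77.6] twist 0.002
top pan_center 0.7 x [562.8 616.4 657.7] y [-107.7  -71.6  -44.3] z [47.5 53.8 63.8]
top stand_top 0.5 x [538.7 569.6 659. ] y [-50.4 -43.8 -39.3] z [-1.1  3.5 60.4]
scene pan_center 0.67 x [557.4 603.2 657. ] y [-111.4  -82.8  -48.8] z [44.2 53.5 63.3]
scene stand_top 0.62 x [421.  433.7 441.9] y [-11.5  -1.9   8.4] z [ 1.8 33.2 51.8]
```

View pics/c11.png

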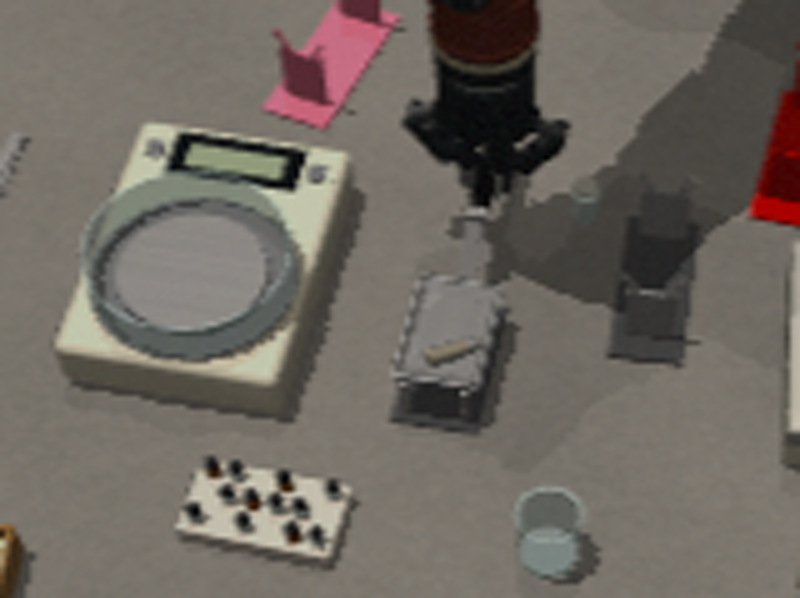

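The pan stands on the rods at crop (450,325) with the filter inside, and the blade is about 12 mm below it. I'll withdraw along −x.

```bash
python3 -m handwheel '[{"dx":6,"dy":0,"dz":0,"twist":0,"fingers":0},{"dx":14,"dy":0,"dz":0,"twist":0,"fingers":0},{"dx":22,"dy":0,"dz":0,"twist":0,"fingers":0},{"dx":26,"dy":0,"dz":0,"twist":0,"fingers":0},{"dx":26,"dy":0,"dz":0,"twist":0,"fingers":0},{"dx":26,"dy":0,"dz":0,"twist":0,"fingers":0},{"dx":20,"dy":0,"dz":0,"twist":0,"fingers":0},{"dx":6,"dy":0,"dz":-6,"twist":0,"fingers":0}]'
python3 -m handwheel '[{"dx":0,"dy":0,"dz":-25,"twist":0,"fingers":0},{"dx":0,"dy":0,"dz":-35,"twist":0,"fingers":0},{"dx":0,"dy":0,"dz":-35,"twist":0,"fingers":0},{"dx":0,"dy":0,"dz":-15,"twist":0,"fingers":0},{"dx":0,"dy":0,"dz":0,"twist":0,"fingers":0}]'
python3 s.py 12; python3 -c "
from h import *
to(.5126,.0704,.17,-177.09)"
```

```text
clock: 29.3
ee_pos: [0.3088, -0.0751, 0.0687]
tcp_rot: [-0.012, -3.137, -0.001]
ft_force: [0.4, -0.5, -1.1]
finger_gap: 0.168
grasp_force: 108.7
clock: 29.8
ee_pos: [0.3141, -0.0768, 0.1814]
tcp_rot: [0.011, 3.139, -0.005]
ft_force: [0.2, -0.6, -1.0]
finger_gap: 0.171
grasp_force: 108.7
clk 29.80 tcp [ 0.3141 -0.0768  0.1814] yaw 179.59 tilt [ 0.0029 -0.0029] gap 0.171 gf 108.7 F [ 0.2 -0.6 -1. ]
  delta tool mm [-141.3    0.6   41.8] twist 0.002
top pan_center 0.67 x [426.  496.2 567.6] y [ 42.5  72.5 102.9] z [-1.4  5.1 79. ]
top filter_center 0.57 x [613.1 623.6 633.4] y [-83.9 -67.7 -54.6] z [52.  63.4 69.7]
top stand_top 0.55 x [538.3 548.4 559.1] y [-111.   -76.6  -42.8] z [-3.1  3.9 54.9]
scene pan_center 0.55 x [522.6 597.1 655.7] y [-113.6  -81.8  -48.1] z [-1.  53.9 64.5]
scene stand_top 0.59 x [563.7 646.8 668.1] y [-114.3  -75.2  -46.7] z [-4.7  3.1 57.2]
clk 30.20 tcp [ 0.3116 -0.0757  0.1784] yaw 179.58 tilt [-0.0033  0.0001] gap 0.173 gf 108.7 F [ 1.2  0.8 -1.9]
  delta tool mm [-200.   147.5    7.8] twist 6.225
```

```bash
python3 -m handwheel '[{"dx":-12,"dy":9,"dz":0,"twist":0,"fingers":0},{"dx":-24,"dy":18,"dz":0,"twist":-0.02,"fingers":0},{"dx":-36,"dy":27,"dz":0,"twist":-0.02,"fingers":0},{"dx":-40,"dy":29,"dz":0,"twist":-0.018,"fingers":0},{"dx":-40,"dy":29,"dz":0,"twist":0,"fingers":0},{"dx":-30,"dy":21,"dz":0,"twist":0,"fingers":0},{"dx":-18,"dy":12,"dz":0,"twist":0,"fingers":0},{"dx":0,"dy":0,"dz":0,"twist":0,"fingers":0}]'
python3 -c "
from h import *
to(.5126,.0704,.0602,-177.09)"
```

```text
clock: 31.0
ee_pos: [0.5093, 0.0766, 0.1776]
tcp_rot: [0.083, -3.138, 0.0]
ft_force: [-0.0, -0.6, -2.0]
finger_gap: 0.167
grasp_force: 108.7
clk 31.00 tcp [0.5093 0.0766 0.1776] yaw -176.97 tilt [-0.0022 -0.0001] gap 0.167 gf 108.7 F [-0.  -0.6 -2. ]
  delta tool mm [ -3.2  -6.4 117.3] twist 0.002
```

```bash
python3 -m handwheel '[{"dx":-3.2,"dy":-6.4,"dz":10,"twist":0.002,"fingers":0},{"dx":0,"dy":0,"dz":30,"twist":0,"fingers":0},{"dx":0,"dy":0,"dz":30,"twist":0,"fingers":0},{"dx":0,"dy":0,"dz":10,"twist":0,"fingers":0},{"dx":0,"dy":0,"dz":0,"twist":0,"fingers":0}]'
python3 -c "
from h import *
to(.5126,.0704,.0602,-177.09)"
```

```text
clock: 31.5
ee_pos: [0.5092, 0.0679, 0.0972]
tcp_rot: [0.075, -3.135, 0.001]
ft_force: [0.2, -0.4, -1.3]
finger_gap: 0.169
grasp_force: 108.7
clk 31.50 tcp [0.5092 0.0679 0.0972] yaw -177.26 tilt [-0.0055 -0.0007] gap 0.169 gf 108.7 F [ 0.2 -0.4 -1.3]
  delta tool mm [-3.7  2.4 37. ] twist -0.003
```

```bash
python3 -m handwheel '[{"dx":-3,"dy":2,"dz":5,"twist":0,"fingers":0},{"dx":0,"dy":0,"dz":10,"twist":0,"fingers":0},{"dx":0,"dy":0,"dz":5,"twist":0,"fingers":0},{"dx":0,"dy":0,"dz":0,"twist":0,"fingers":0}]'
python3 -c "
from h import *
to(.5126,.0704,.0602,-177.09)"
```

```text
clock: 31.9
ee_pos: [0.5134, 0.0709, 0.0781]
tcp_rot: [0.077, -3.138, 0.001]
ft_force: [-0.2, -0.4, -1.2]
finger_gap: 0.167
grasp_force: 108.7
clk 31.90 tcp [0.5134 0.0709 0.0781] yaw -177.20 tilt [-0.0028 -0.0006] gap 0.167 gf 108.7 F [-0.2 -0.4 -1.2]
  delta tool mm [ 0.8 -0.4 17.9] twist -0.002
```

```bash
python3 -m handwheel '[{"dx":0.5,"dy":-0.4,"dz":8,"twist":0,"fingers":0},{"dx":0,"dy":0,"dz":6,"twist":0,"fingers":0},{"dx":0,"dy":0,"dz":3,"twist":0,"fingers":0},{"dx":0,"dy":0,"dz":1,"twist":0,"fingers":0},{"dx":0,"dy":0,"dz":0,"twist":0,"fingers":0}]'
python3 -c "
from h import *
to(.5126,.0704,.0602,-177.09)"
```

```text
clock: 32.4
ee_pos: [0.5132, 0.0703, 0.0607]
tcp_rot: [0.077, -3.138, 0.001]
ft_force: [-0.4, -1.0, 3.8]
finger_gap: 0.166
grasp_force: 109.6
clk 32.40 tcp [0.5132 0.0703 0.0607] yaw -177.20 tilt [-0.0022 -0.0008] gap 0.166 gf 109.6 F [-0.4 -1.   3.8]
  delta tool mm [0.6 0.1 0.5] twist -0.002
```

```bash
python3 -m handwheel '[{"dx":0,"dy":0,"dz":0,"twist":0,"fingers":1},{"dx":0,"dy":0,"dz":0,"twist":0,"fingers":1},{"dx":0,"dy":0,"dz":0,"twist":0,"fingers":1},{"dx":0,"dy":0,"dz":0,"twist":0,"fingers":1},{"dx":0,"dy":0,"dz":-12,"twist":0,"fingers":1},{"dx":0,"dy":0,"dz":-35,"twist":0,"fingers":1},{"dx":0,"dy":0,"dz":-40,"twist":0,"fingers":1},{"dx":0,"dy":-20,"dz":-25,"twist":0,"fingers":1}]'
python3 -m handwheel '[{"dx":0,"dy":-40,"dz":0,"twist":0.03,"fingers":1},{"dx":0,"dy":-40,"dz":0,"twist":0.03,"fingers":1},{"dx":0,"dy":-30,"dz":0,"twist":0,"fingers":1},{"dx":0,"dy":-15,"dz":0,"twist":0,"fingers":1},{"dx":0,"dy":0,"dz":0,"twist":0,"fingers":1},{"dx":0,"dy":0,"dz":0,"twist":0,"fingers":1}]'
cat > g.py <<'E'
from h import *
import sys
to(.604,-.0786,.048,179.5)
o,p,M=pose(); pic=robot.get_image("wrist"); save(pic,sys.argv[1]); w=wcloud(pic,p,M)
q=w.reshape(-1,3); q=q[~np.isnan(q[:,0])]
pc=lambda v,*k: np.round(np.percentile(v*1000,k),1) if len(v) else None
s=q[(q[:,0]>.53)&(q[:,0]<.68)&(q[:,1]>-.14)&(q[:,1]<-.02)&(q[:,2]>.056)&(q[:,2]<.063)]
print("rim",len(s),pc(s[:,0],1,99),pc(s[:,1],1,99)); print(np.round(cv2.minAreaRect((s[:,:2]*1000).astype(np.float32)),1) if 0 else cv2.minAreaRect((s[:,:2]*1000).astype(np.float32)))
s=q[(q[:,0]>.5)&(q[:,0]<.72)&(q[:,1]>-.4)&(q[:,1]<-.2)&(q[:,2]>.07)&(q[:,2]<.078)]
print("disc",len(s),pc(s[:,0],1,99),pc(s[:,1],1,99),pc(s[:,2],50))
s=q[(q[:,0]>.38)&(q[:,0]<.58)&(q[:,1]>.04)&(q[:,1]<.1)&(q[:,2]>.082)&(q[:,2]<.095)]
print("handle",len(s),pc(s[:,0],1,99),pc(s[:,1],1,99),pc(s[:,2],5,50,95))
E
python3 g.py w13
```

```text
clock: 33.2
ee_pos: [0.5153, 0.0517, 0.1761]
tcp_rot: [-0.08, 3.139, -0.0]
ft_force: [1.2, -0.3, -0.4]
finger_gap: 1.0
grasp_force: 0.0
clock: 33.8
ee_pos: [0.5167, -0.074, 0.1729]
tcp_rot: [-0.018, -3.14, 0.0]
ft_force: [0.8, 1.1, 0.2]
finger_gap: 1.002
grasp_force: 0.0
clk 33.80 tcp [ 0.5167 -0.074   0.1729] yaw 179.34 tilt [-0.0019 -0.0001] gap 1.002 gf 0.0 F [0.8 1.1 0.2]
  delta tool mm [-87.6  -3.6 124.8] twist -0.003
rim 1859 [553.8 658.6] [-112.8  -45.4]
((606.5629272460938, -79.1010513305664), (68.53684997558594, 108.77427673339844), 89.6109390258789)
disc 5505 [513.6 640.4] [-364.9 -206.6] [73.5]
handle 2966 [425.8 563.3] [49.6 91.4] [83.5 87.3 88.9]
```

View pics/w13.png

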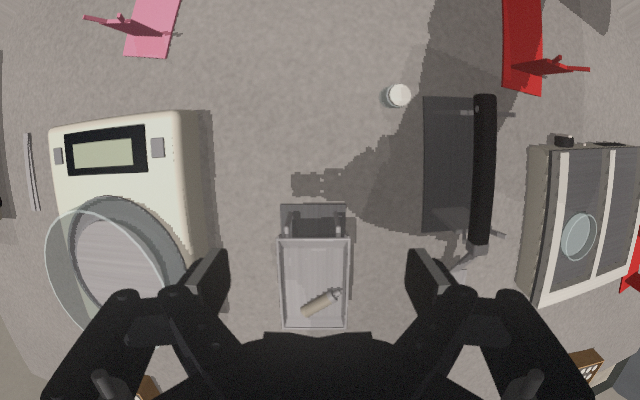

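```bash
python3 -m handwheel '[{"dx":-20,"dy":-2,"dz":0,"twist":-0.003,"fingers":1},{"dx":-35,"dy":-2,"dz":10,"twist":0,"fingers":1},{"dx":-27,"dy":0,"dz":20,"twist":0,"fingers":1},{"dx":-10,"dy":0,"dz":20,"twist":0,"fingers":1},{"dx":0,"dy":0,"dz":15,"twist":0,"fingers":1},{"dx":0,"dy":0,"dz":0,"twist":0,"fingers":1},{"dx":0,"dy":0,"dz":0,"twist":0,"fingers":1}]'
cat > f.py <<'E'
from h import *
import sys
to(.608,-.0791,.046,179.6)
o,p,M=pose(); pic=robot.get_image("wrist"); save(pic,sys.argv[1]); w=wcloud(pic,p,M)
q=w.reshape(-1,3); q=q[~np.isnan(q[:,0])]; T=(q-p)@M*1000
for s in(1,-1):
    t=T[(T[:,1]*s>36)&(T[:,1]*s<60)&(abs(T[:,0])<14)&(T[:,2]>-60)&(T[:,2]<15)]
    print("finger",s,len(t),"z max",np.percentile(t[:,2],[50,95,99.5]),"inner y",np.percentile(t[:,1]*s,[1,50]))
s=q[(q[:,0]>.53)&(q[:,0]<.68)&(q[:,1]>-.14)&(q[:,1]<-.02)&(q[:,2]>.056)&(q[:,2]<.063)]
print("rim",len(s),np.percentile(s,[1,99],axis=0).round(4))
E
python3 f.py w14
```

```text
clock: 34.55
ee_pos: [0.6083, -0.0782, 0.1077]
tcp_rot: [-0.011, -3.139, 0.0]
ft_force: [0.3, 0.3, 0.9]
finger_gap: 1.0
grasp_force: 0.0
clk 34.55 tcp [ 0.6083 -0.0782  0.1077] yaw 179.60 tilt [-0.0026 -0.0002] gap 1.000 gf 0.0 F [0.3 0.3 0.9]
  delta tool mm [ 0.2 -0.9 61.7] twist 0.0
finger 1 2500 z max [-37.80442761 -17.28087068 -13.42595071] inner y [42.03568071 43.1143201 ]
finger -1 2485 z max [-37.58069016 -17.50445364 -13.36334612] inner y [42.27790911 43.3417298 ]
rim 4179 [[ 0.5545 -0.1127  0.0561]
 [ 0.6579 -0.045   0.0628]]
```

```bash
python3 -m handwheel '[{"dx":0,"dy":-0.9,"dz":15,"twist":0,"fingers":1},{"dx":0,"dy":0,"dz":25,"twist":0,"fingers":1},{"dx":0,"dy":0,"dz":15,"twist":0,"fingers":1},{"dx":0,"dy":0,"dz":8,"twist":0,"fingers":1},{"dx":0,"dy":0,"dz":2,"twist":0,"fingers":1},{"dx":0,"dy":0,"dz":0,"twist":0,"fingers":1},{"dx":0,"dy":0,"dz":0,"twist":0,"fingers":1}]' 35
python3 -c "
from h import *
to(.608,-.0791,.0425,179.6)"
```

```text
clock: 35.3
ee_pos: [0.6092, -0.0804, 0.0436]
tcp_rot: [-0.013, -3.141, 0.001]
ft_force: [0.1, -0.4, 0.4]
finger_gap: 0.997
grasp_force: 0.0
clk 35.30 tcp [ 0.6092 -0.0804  0.0436] yaw 179.53 tilt [-0.0003 -0.0009] gap 0.997 gf 0.0 F [ 0.1 -0.4  0.4]
  delta tool mm [1.2 1.3 1.1] twist -0.001
```

```bash
python3 -m handwheel '[{"dx":1.2,"dy":1.3,"dz":1.1,"twist":0,"fingers":1},{"dx":0,"dy":0,"dz":0,"twist":0,"fingers":0.86},{"dx":0,"dy":0,"dz":0,"twist":0,"fingers":0.82},{"dx":0,"dy":0,"dz":0,"twist":0,"fingers":0.8},{"dx":0,"dy":0,"dz":0,"twist":0,"fingers":0.7},{"dx":0,"dy":0,"dz":0,"twist":0,"fingers":0.5},{"dx":0,"dy":0,"dz":0,"twist":0,"fingers":0.3},{"dx":0,"dy":0,"dz":0,"twist":0,"fingers":0.3}]' 35
python3 f.py w15
```

```text
clock: 36.1
ee_pos: [0.6073, -0.079, 0.042]
tcp_rot: [-0.013, -3.14, 0.001]
ft_force: [-2.8, -1.1, 6.1]
finger_gap: 0.776
grasp_force: 37.2
clk 36.10 tcp [ 0.6073 -0.079   0.042 ] yaw 179.53 tilt [-0.0016 -0.0007] gap 0.776 gf 37.2 F [-2.8 -1.1  6.1]
  delta tool mm [-0.7 -0.1 -4. ] twist -0.001
finger 1 2121 z max [-54.55184509 -19.42604284 -12.3269475 ] inner y [36.09373768 44.90184368]
finger -1 2147 z max [-54.46319739 -19.06706734 -11.66895866] inner y [36.13784879 44.9719538 ]
rim 7189 [[ 0.554  -0.1177  0.0561]
 [ 0.6471 -0.0404  0.0628]]
```

```bash
python3 -m handwheel '[{"dx":0,"dy":0,"dz":-2,"twist":0,"fingers":0.3},{"dx":0,"dy":0,"dz":-4,"twist":0,"fingers":0.3},{"dx":0,"dy":0,"dz":-6,"twist":0,"fingers":0.3},{"dx":0,"dy":0,"dz":-4,"twist":0,"fingers":0.3},{"dx":0,"dy":0,"dz":0,"twist":0,"fingers":0.3}]'
cat > l.py <<'E'
from h import *
import sys
to(.595,-.285,.067,179.6)
o,p,M=pose()
pic=robot.get_image("scene"); save(pic,"scene"+sys.argv[1]); w=cloud(pic)
for n in("pan_center","filter_center"):
    for r in robot.regions_of(pic,n)[:1]:
        s=w[r["pixels"]]; s=s[~np.isnan(s[:,0])]
        A=np.c_[s[:,:2]-s[:,:2].mean(0),np.ones(len(s))]
        print(n,round(r["p"],2),len(s),np.percentile(s,[2,50,98],axis=0).round(3).tolist(),"slope",np.linalg.lstsq(A,s[:,2],rcond=None)[0].round(3))
E
python3 l.py 16; python3 -c "
import cv2; i=cv2.imread('pics/scene16.png')[150:250,220:360]; cv2.imwrite('pics/c16.png',cv2.resize(i,None,fx=5.5,fy=5.5,interpolation=cv2.INTER_CUBIC))"
```

```text
clock: 36.65
ee_pos: [0.6078, -0.0791, 0.0582]
tcp_rot: [-0.013, -3.141, 0.001]
ft_force: [-0.2, -0.1, -1.9]
finger_gap: 0.769
grasp_force: 39.1
clk 36.65 tcp [ 0.6078 -0.0791  0.0582] yaw 179.53 tilt [-0.0007 -0.0009] gap 0.769 gf 39.1 F [-0.2 -0.1 -1.9]
  delta tool mm [  11.1 -206.    -8.6] twist -0.001
pan_center 0.64 286 [[0.58, -0.119, -0.002], [0.62, -0.085, 0.07], [0.659, -0.049, 0.083]] slope [0.186 0.093 0.066]
```

View pics/c16.png

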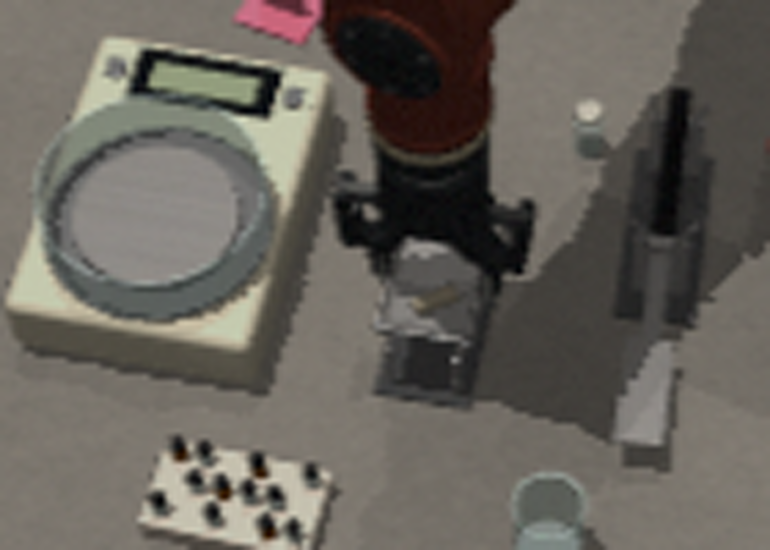

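The pan is lifted with the filter in it, at crop (430,300), and the lifter is in its rest at (665,200). I'll check the pan's level with the wrist camera.

```bash
cat > k.py <<'E'
from h import *
import sys
to(.595,-.285,.067,179.6)
o,p,M=pose(); pic=robot.get_image("wrist"); save(pic,sys.argv[1]); w=wcloud(pic,p,M)
q=w.reshape(-1,3); q=q[~np.isnan(q[:,0])]; T=(q-p)@M*1000
def fit(t,n):
    if len(t)<30: print(n,len(t)); return
    A=np.c_[t[:,:2],np.ones(len(t))]; c=np.linalg.lstsq(A,t[:,2],rcond=None)[0]
    k=abs(A@c-t[:,2])<1; c=np.linalg.lstsq(A[k],t[k,2],rcond=None)[0]; print(n,k.sum(),"z = %.3f x + %.3f y + %.2f"%tuple(c),"x range",np.percentile(t[:,0],[1,99]).round(1))
fit(T[(T[:,0]>2)&(T[:,0]<38)&(abs(T[:,1])<26)&(abs(T[:,2]+7.5)<6)],"floor")
fit(T[(T[:,0]>14)&(T[:,0]<45)&(abs(abs(T[:,1])-33)<3)&(abs(T[:,2]+16)<6)],"rim sides")
E
python3 k.py w17
```

```text
clk 36.80 tcp [ 0.6072 -0.0789  0.0573] yaw 179.53 tilt [-0.0021 -0.0005] gap 0.774 gf 39.1 F [-0.2  0.4 -1.5]
  delta tool mm [  10.5 -206.2   -9.6] twist -0.001
floor 7455 z = -0.000 x + 0.001 y + -9.43 x range [ 2.4 37.7]
rim sides 675 z = -0.011 x + -0.004 y + -16.69 x range [14.3 44.6]
```

```bash
python3 -m handwheel '[{"dx":0,"dy":0,"dz":-4,"twist":0,"fingers":0.3},{"dx":0,"dy":0,"dz":-10,"twist":0,"fingers":0.3},{"dx":0,"dy":0,"dz":-16,"twist":0,"fingers":0.3},{"dx":0,"dy":0,"dz":-18,"twist":0,"fingers":0.3},{"dx":0,"dy":0,"dz":-14,"twist":0,"fingers":0.3},{"dx":0,"dy":-4,"dz":-6,"twist":0,"fingers":0.3},{"dx":0,"dy":-10,"dz":-2,"twist":0,"fingers":0.3},{"dx":1,"dy":-16,"dz":0,"twist":0,"fingers":0.3}]'
python3 -m handwheel '[{"dx":1,"dy":-20,"dz":0,"twist":0,"fingers":0.3},{"dx":1,"dy":-22,"dz":0,"twist":0,"fingers":0.3},{"dx":1,"dy":-22,"dz":0,"twist":0,"fingers":0.3},{"dx":1,"dy":-22,"dz":0,"twist":0,"fingers":0.3},{"dx":1,"dy":-22,"dz":0,"twist":0,"fingers":0.3},{"dx":1,"dy":-22,"dz":0,"twist":0,"fingers":0.3},{"dx":1,"dy":-18,"dz":0,"twist":0,"fingers":0.3},{"dx":1,"dy":-13,"dz":0,"twist":0,"fingers":0.3}]'
python3 -m handwheel '[{"dx":1,"dy":-8,"dz":0,"twist":0,"fingers":0.3},{"dx":1,"dy":-4,"dz":0,"twist":0,"fingers":0.3},{"dx":0,"dy":0,"dz":0,"twist":0,"fingers":0.3},{"dx":0,"dy":0,"dz":0,"twist":0,"fingers":0.3}]'
cat >> k.py <<'E'
s=q[(q[:,2]>.069)&(q[:,2]<.078)&(q[:,0]<.56)&(q[:,0]>.5)&(abs(q[:,1]+.285)<.07)]
# front arc of disc / ring
for y in np.arange(-.33,-.235,.015):
    t=s[abs(s[:,1]-y)<.004]
    if len(t): print("y%.3f xmin disc %.4f n%d"%(y,np.percentile(t[:,0],1),len(t)))
t=q[(q[:,2]>.1)&(q[:,2]<.111)&(q[:,0]<.58)&(q[:,0]>.48)&(abs(q[:,1]+.285)<.1)]
if len(t)>50:
    A=np.c_[2*t[:,:2],np.ones(len(t))]; c=np.linalg.lstsq(A,(t[:,:2]**2).sum(1),rcond=None)[0]; print("ring circle",c[:2],np.sqrt(c[2]+c[0]**2+c[1]**2),len(t))
E
python3 k.py w18
```

```text
clock: 37.65
ee_pos: [0.6061, -0.1094, 0.1274]
tcp_rot: [-0.011, -3.14, 0.001]
ft_force: [-0.6, 0.3, -1.6]
finger_gap: 0.776
grasp_force: 39.2
clock: 38.45
ee_pos: [0.596, -0.2719, 0.1268]
tcp_rot: [-0.015, -3.139, 0.0]
ft_force: [0.6, -0.2, -1.2]
finger_gap: 0.775
grasp_force: 39.2
clock: 38.85
ee_pos: [0.5948, -0.2811, 0.1276]
tcp_rot: [-0.012, -3.14, 0.0]
ft_force: [0.0, -0.6, -0.4]
finger_gap: 0.775
grasp_force: 39.2
clk 38.85 tcp [ 0.5948 -0.2811  0.1276] yaw 179.57 tilt [-0.002  -0.0003] gap 0.775 gf 39.2 F [ 0.  -0.6 -0.4]
  delta tool mm [-0.4 -3.8 60.6] twist -0.001
floor 7500 z = 0.000 x + -0.000 y + -9.44 x range [ 2.4 37.7]
rim sides 695 z = -0.012 x + -0.005 y + -16.68 x range [14.4 44.7]
y-0.330 xmin disc 0.5260 n22
y-0.315 xmin disc 0.5191 n187
y-0.300 xmin disc 0.5158 n317
y-0.285 xmin disc 0.5147 n339
y-0.270 xmin disc 0.5165 n293
y-0.255 xmin disc 0.5207 n161
y-0.240 xmin disc 0.5271 n20
ring circle [ 0.59254044 -0.28641431] 0.0789639292650174 2850
```

```bash
python3 -m handwheel '[{"dx":0.5,"dy":-2,"dz":4,"twist":0,"fingers":0.3},{"dx":0.5,"dy":-2.5,"dz":8,"twist":0,"fingers":0.3},{"dx":0,"dy":0,"dz":11,"twist":0,"fingers":0.3},{"dx":0,"dy":0,"dz":11,"twist":0,"fingers":0.3},{"dx":0,"dy":0,"dz":10,"twist":0,"fingers":0.3},{"dx":0,"dy":0,"dz":6,"twist":0,"fingers":0.3},{"dx":0,"dy":0,"dz":3,"twist":0,"fingers":0.3},{"dx":0,"dy":0,"dz":0,"twist":0,"fingers":0.3}]'
python3 -m handwheel '[{"dx":0,"dy":0,"dz":0,"twist":0,"fingers":0.3},{"dx":0,"dy":0,"dz":1,"twist":0,"fingers":0.3},{"dx":0,"dy":0,"dz":1,"twist":0,"fingers":0.3},{"dx":0,"dy":0,"dz":0,"twist":0,"fingers":0.3}]'
python3 -c "
from h import *
to(.5938,-.286,.0666,179.6)"
```

```text
clock: 39.7
ee_pos: [0.5934, -0.2862, 0.0741]
tcp_rot: [-0.013, -3.139, 0.0]
ft_force: [-0.2, 0.2, -1.0]
finger_gap: 0.772
grasp_force: 39.2
clock: 40.1
ee_pos: [0.5936, -0.2863, 0.0726]
tcp_rot: [-0.013, -3.14, 0.001]
ft_force: [-0.5, -0.2, -0.4]
finger_gap: 0.774
grasp_force: 39.2
clk 40.10 tcp [ 0.5936 -0.2863  0.0726] yaw 179.53 tilt [-0.0019 -0.0006] gap 0.774 gf 39.2 F [-0.5 -0.2 -0.4]
  delta tool mm [-0.2  0.3  6. ] twist -0.001
```

```bash
python3 -m handwheel '[{"dx":0,"dy":0,"dz":1.5,"twist":0,"fingers":0.3},{"dx":0,"dy":0,"dz":1.5,"twist":0,"fingers":0.3},{"dx":0,"dy":0,"dz":1,"twist":0,"fingers":0.3},{"dx":0,"dy":0,"dz":0,"twist":0,"fingers":0.3}]'
python3 -m handwheel '[{"dx":0,"dy":0,"dz":1,"twist":0,"fingers":0.3},{"dx":0,"dy":0,"dz":0,"twist":0,"fingers":0.3},{"dx":0,"dy":0,"dz":0,"twist":0,"fingers":0.3}]'
python3 -m handwheel '[{"dx":0,"dy":0,"dz":1,"twist":0,"fingers":0.3},{"dx":0,"dy":0,"dz":0,"twist":0,"fingers":0.3},{"dx":0,"dy":0,"dz":0,"twist":0,"fingers":0.3}]'
```

```text
clock: 40.5
ee_pos: [0.5934, -0.2862, 0.0682]
tcp_rot: [-0.013, -3.139, 0.001]
ft_force: [-0.4, 0.8, -1.0]
finger_gap: 0.773
grasp_force: 39.2
clock: 40.8
ee_pos: [0.5936, -0.2863, 0.0675]
tcp_rot: [-0.013, -3.14, 0.001]
ft_force: [-0.0, -0.2, -1.1]
finger_gap: 0.773
grasp_force: 39.2
clock: 41.1
ee_pos: [0.5937, -0.2864, 0.0667]
tcp_rot: [-0.013, -3.14, 0.001]
ft_force: [-0.3, 0.3, 1.1]
finger_gap: 0.772
grasp_force: 40.2
```

Contact has been made: the force changed by about +2 N. I'll release, rise straight up and check.

```bash
python3 -m handwheel '[{"dx":0,"dy":0,"dz":0,"twist":0,"fingers":0.76},{"dx":0,"dy":0,"dz":0,"twist":0,"fingers":0.8},{"dx":0,"dy":0,"dz":0,"twist":0,"fingers":0.85},{"dx":0,"dy":0,"dz":0,"twist":0,"fingers":1},{"dx":0,"dy":0,"dz":0,"twist":0,"fingers":1},{"dx":0,"dy":0,"dz":0,"twist":0,"fingers":1},{"dx":0,"dy":0,"dz":-4,"twist":0,"fingers":1},{"dx":0,"dy":0,"dz":-10,"twist":0,"fingers":1}]' 20
python3 -m handwheel '[{"dx":0,"dy":0,"dz":-20,"twist":0,"fingers":1},{"dx":0,"dy":0,"dz":-30,"twist":0,"fingers":1},{"dx":0,"dy":0,"dz":-40,"twist":0,"fingers":1},{"dx":40,"dy":0,"dz":-20,"twist":0,"fingers":1},{"dx":40,"dy":0,"dz":0,"twist":0,"fingers":1},{"dx":30,"dy":0,"dz":0,"twist":0,"fingers":1},{"dx":10,"dy":0,"dz":0,"twist":0,"fingers":1},{"dx":0,"dy":0,"dz":0,"twist":0,"fingers":1}]'
python3 - <<'E'
from h import *
o,p,M=pose(); pic=robot.get_image("wrist"); save(pic,"w19"); w=wcloud(pic,p,M); q=w.reshape(-1,3); q=q[~np.isnan(q[:,0])]
s=q[(abs(q[:,0]-.593)<.06)&(abs(q[:,1]+.286)<.045)&(q[:,2]>.0805)&(q[:,2]<.087)]
print("rim",len(s),cv2.minAreaRect((s[:,:2]*1000).astype(np.float32)))
f=q[(abs(q[:,0]-.593)<.034)&(abs(q[:,1]+.286)<.025)&(q[:,2]>.07)&(q[:,2]<.08)]
A=np.c_[f[:,:2]-[.593,-.286],np.ones(len(f))]; print("floor",np.linalg.lstsq(A,f[:,2],rcond=None)[0].round(4))
for x in(.46,.52):
    s=q[(abs(q[:,0]-x)<.01)&(abs(q[:,1]-.07)<.025)&(q[:,2]>.08)&(q[:,2]<.1)]; print("handle",x,np.percentile(s[:,1:],[2,50,98],axis=0).round(4).tolist() if len(s) else 0)
print(o["clock"])
E
```

```text
clock: 41.9
ee_pos: [0.593, -0.286, 0.0802]
tcp_rot: [-0.013, -3.138, -0.0]
ft_force: [-0.0, -0.3, 0.5]
finger_gap: 0.999
grasp_force: 0.0
clock: 42.7
ee_pos: [0.4733, -0.2855, 0.1919]
tcp_rot: [-0.015, -3.141, 0.002]
ft_force: [0.2, -0.2, 0.2]
finger_gap: 1.001
grasp_force: 0.0
rim 990 ((578.580078125, -286.43939208984375), (68.75616455078125, 79.81534576416016), 89.62615966796875)
floor [0.001  0.0007 0.0751]
handle 0.46 [[0.0576, 0.0802], [0.0611, 0.0868], [0.073, 0.0888]]
handle 0.52 [[0.0608, 0.0802], [0.0646, 0.0867], [0.0765, 0.0886]]
42.7
```

View pics/w19.png

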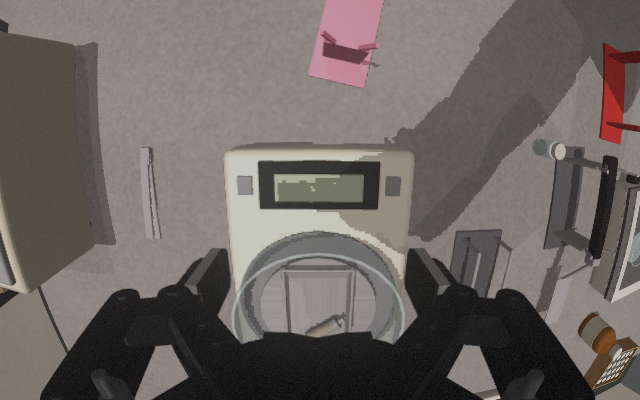

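The pan sits level, centred in the ring at (320,300), with the filter in it at (325,325); the lifter is in its rest at (605,205). Near rim edge at x = 0.539 puts the pan's centre within about 2 mm of the disc's. I'm handing in.

```bash
python3 -c "
from station import robot
print(robot.hand_in())"
```

```text
the job is handed in; nothing more can be done
None
```

The job is handed in with no verdict returned: at about 43 s the pan stood level on the balance, within about 2 mm of the middle, with the filter in it and the lifter back in its rest.

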